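# Stack the drying boxes on the air base

### The job

Swing the dust cover on the grey drying base aside, a quarter turn or more, to uncover the air port. Then stack the three closed blue boxes on the base over the port, largest at the bottom, then the medium one, then the smallest on top: each upright with its lid up, centred on what is below it and square with the base, long sides along the base's long side. Set the boxes down rather than dropping them, let go of everything, and leave the other things on the table where they are.

Things in the scene. Friction and masses are not known exactly. Their poses are not given: they have to be found in the camera images.
- base: grey drying base, a block 150 (x) x 250 (y) x 45 mm high, fixed to the table. Origin: centre of its underside; y along its long side, z up. A white outline of 71 x 134 mm on its flat top shows where the largest box goes
- port (a point): centre of the round 50 mm air port in the base's top face, 45 mm above the table; the column's centre. Axes as the base's
- pin (a point): the cover's pivot pin on the base's top, 95 mm from the port along the base's +y; the point is 52 mm above the table, the pin's top 61 mm
- cover (a joint): dust cover's angle in rad: 0 = over the port, the cover pointing from the pin along the base's -y; it grows as the cover swings clockwise seen from above, so that at pi/2 it points along the base's -x (roughly towards the robot), to a stop at 2.0. It starts at 0 to 0.3, turns with light friction (under 1 N at the tab) and stays where it is left
- tab (a point): top centre of the cover's upright black grip tab, 95 mm from the pin: 36 mm long (along the line to the pin), 10 mm thick and 28 mm high. It stands on the cover's flat aluminium disc, 66 mm across and 5 mm thick, whose top lies 52 mm above the table and the tab's top 80 mm
- box_large: closed blue plastic storage box with a white lid, 130 long x 66 wide x 50 high, plain flat rectangular sides, flat lid of the same outline, one of three alike but for size; weight 0.12 to 0.45 kg. It lies on the table to the robot's right. Origin: centre of its underside; x along its length, y across its width, z up through the lid
- box_medium: closed blue plastic storage box with a white lid, 115 long x 58 wide x 46 high, plain flat rectangular sides, flat lid of the same outline, one of three alike but for size; weight 0.12 to 0.45 kg. It lies lid up on the sloping stand, 30 degrees from level, its lower end against the stand's lip and its sides free. Origin: centre of its underside; x along its length, y across its width, z up through the lid
- box_small: closed blue plastic storage box with a white lid, 95 long x 50 wide x 42 high, plain flat rectangular sides, flat lid of the same outline, one of three alike but for size; weight 0.12 to 0.45 kg. It lies on the table to the robot's right. Origin: centre of its underside; x along its length, y across its width, z up through the lid
- stand: plywood stand with a 150 x 150 mm board sloping at 30 degrees, fixed; in its frame the board rises towards +x, its low end (with a lip standing 18 mm proud of it) faces -x, roughly the robot. It is up to 105 mm high. Origin: on the table under its middle
- bottle: black closed bottle, 68 mm across, 190 high, standing; leave alone. Origin: centre of its underside
- pen_jar: white jar of pens, 62 mm across, jar 90 and pens 121 high; leave alone. Origin: centre of its underside
- scissors: scissors with black handles lying flat, about 165 long and 90 wide, 10 thick; leave alone. Origin: at the pivot, on the table
- tape: roll of clear tape lying flat, 90 mm across, 25 high; leave alone. Origin: centre of its underside
- mug: white mug, 76 mm across plus handle, 90 high; leave alone. Origin: centre of its underside
- carton: cardboard carton 80 x 80 x 70 high; leave alone. Origin: centre of its underside
- planter: white planter pot with a round green cactus, 110 mm across, 105 high; leave alone. Origin: centre of its underside

How it is judged:
On the way, in this order (a step that is already met when the one before it is completed fails the run):
1. the dust cover is swung aside, more than 1.2 rad (value of joint cover above 1.2 rad), for 0.2 s.
2. the largest box stands on the base over the port, centred and square, released (horizontal distance between box_large and port below 0.01 m and z of box_large in the frame of port between -0.006 and 0.006 m and angle between the x axis of box_large and the y axis of base, either way round below 0.1 rad and angle between box_large's own z axis and vertical below 0.06 rad and contact force between the fingers and box_large below 0.05 N and linear speed of box_large below 0.03 m/s), for 0.2 s.
3. the medium box stands on the largest, centred and square, released (horizontal distance between box_large and port below 0.01 m and z of box_large in the frame of port between -0.006 and 0.006 m and angle between the x axis of each of box_large, box_medium and the y axis of base, either way round below 0.1 rad and angle between each of box_large, box_medium's own z axis and vertical below 0.06 rad and horizontal distance between box_medium and box_large below 0.01 m and z of box_medium in the frame of port between 0.044 and 0.056 m and contact force between the fingers and box_medium below 0.05 N and linear speed of box_medium below 0.03 m/s), for 0.2 s.
4. the smallest box stands on the medium one, centred and square, released (horizontal distance between box_large and port below 0.01 m and z of box_large in the frame of port between -0.006 and 0.006 m and angle between the x axis of each of box_large, box_medium, box_small and the y axis of base, either way round below 0.1 rad and angle between each of box_large, box_medium, box_small's own z axis and vertical below 0.06 rad and horizontal distance between box_medium and box_large below 0.01 m and z of box_medium in the frame of port between 0.044 and 0.056 m and horizontal distance between box_small and box_medium below 0.01 m and z of box_small in the frame of port between 0.09 and 0.102 m and contact force between the fingers and box_small below 0.05 N and linear speed of box_small below 0.03 m/s), for 0.2 s.
At the end, for the whole second after the job is handed in: Cover open more than 1.2 rad; the largest box on the base within 10 mm of the port's centre, the medium on it, the smallest on top, each within 10 mm of the centre of the box below; all upright, within 0.1 rad of square with the base, at rest, released (all of step 4 and value of joint cover above 1.2 rad and contact force between the fingers and box_large below 0.05 N and linear speed of each of box_large, box_medium below 0.03 m/s and contact force between the fingers and box_medium below 0.05 N); the robot touches nothing.
It fails at once if one of the seven other loose things is moved more than 30 mm or tipped over (distance of any of bottle, pen_jar, scissors, tape, mug, carton, planter from where it was at the start of the episode above 0.03 m or angle between any of bottle, pen_jar, scissors, tape, mug, carton, planter's own z axis and vertical above 0.5 rad).
It fails at once if a box is dropped (falls freely more than about 20 mm) ((contact force between the fingers and box_large below 0.01 N and linear speed of box_large above 0.6 m/s) or (contact force between the fingers and box_medium below 0.01 N and linear speed of box_medium above 0.6 m/s) or (contact force between the fingers and box_small below 0.01 N and linear speed of box_small above 0.6 m/s)).
It also fails if it takes over 72 s, if anything falls off the work surface, if the arm or the gripper's body presses on something with over 40 N, if the wrist force passes 120 N, or if a joint passes its speed limit or range.

### The arm

A 6-joint arm with a two-finger parallel gripper is mounted at the origin on the work surface. World frame = base frame: x ahead of the robot, y to its left, z up, the work surface at z = 0. Lengths are in m, angles in rad, forces in N, time in s.
With the tool pointing down it reaches from about 0.375 to 0.9 m from the base axis. Payload 3.1 kg.
Tool frame: the origin (TCP) lies midway between the tips of the shut fingers; the grasp point (between the pads) lies robot.grip_point_offset behind it (robot.grip_point_offset is the distance from the TCP to the grasp point, in m); z points along the fingers, y is the direction in which the jaws open and shut (so a half turn about z gives the same grasp; the last joint's range is limited). The gripper opens to 87 mm and grips with 3 to 60 N. Pads are 19 mm wide; open, the fingers measure 117 mm over their backs; the gripper's body (75 mm by 190 mm) begins 51 mm behind the grasp point.
Start: joints at [0.967, 0.527, 1.433, -0, 1.181, -0.178], TCP at [0.258, 0.569, 0.223] pointing down, gripper open.
Joint ranges: [-3.08, 3.08], [-0.75, 2.2], [0.22, 2.44], [-1.43, 4.57], [0, 2.65], [-2.85, 2.85]. Speed limits (rad/s): [2.79, 2.79, 3.14, 3.14, 3.14, 3.14].

### API

Orientations are given as a unit quaternion [x, y, z, w].
In Python, from rig import robot, cams, hand_in gives the robot as it stands. The module is installed in compiled form; this text tells all that it offers.
- The arm moves only by the tool send_rows, never from a script. Its argument "steps" is one flat list of numbers, 5 for each row, row after row: the finger opening in m, from 0 to 0.087, then the shift along the tool's x, y, z in m, then the turn about the tool's z in rad. A call has 1 to 8 rows; each row is the pose to reach, as a shift and turn from the pose measured when the call began, along the tool's axes at that moment; what a row does not reach only later rows make up. A row lasts 1/8 s, in which the tool goes at most 62.5 mm and 10.7 degrees, less where a joint would pass 70% of its speed; a pose out of reach is approached as far as the arm can. A call with a gripper value outside its range is refused whole. The fingers move at their own pace and stop on an object; "force" is the grip in N (left out, the last holds). Time passes only in rows, so rows that repeat a pose let the fingers close. It gives the time, the measured TCP pose, the force and the opening at its end, in the units of the state.
- robot.get_obs(): the state, without advancing time (a new reading comes with each control period).
- cams.camera(name): name is "side" or "top" or "wrist"; returns a dict with "color" (420x560x3 uint8, red, green, blue), "range_z" (420x560 float32, m along the optical axis (not along the pixel's ray), 0 where there is no reading), "intrinsics" (3x3 intrinsics, pixels), "k1" (the pictures are not rectified: a ray, as slopes to the right and down, at radius r is drawn at 1 + k1 r^2 times it, then the intrinsics apply), "extrinsics" (4x4, takes a point from camera to world coordinates). Camera axes: x right, y down, z forward; pixel columns grow to the right and rows downward; lengths in m; the calibration is good to about 2 mm. A picture is of the moment at which its call begins.
- hand_in(): hands the job in, once; it reports no verdict.
The state is a dict: "time": time; "q": joint angles; "joint_velocities": joint speeds; "joint_torque": joint torques, N m; "position": TCP position; "tool_rot": TCP orientation; "ft_force": force on the tool from outside, world axes, zero at the start; "moment": the same for the moment, N m; "grip_width": finger opening in m.
Only numpy, scipy, OpenCV 4.12 (cv2) and the standard library are available. Lean on these libraries where they do the work, as an engineer would, in place of code of your own. Each camera call takes 0.05 s, during which the arm holds its last target.

## Working session

There is one attempt and no reset: what is moved stays moved. The work goes in short steps, Python scripts to look and compute and a tool call to move; the robot and the scene stay as the last step left them, time stands still between calls to the robot, and variables do not carry over. Pictures are saved under pics/ and viewed, and the job is handed in when it is done.

Besides the shell and the picture viewer there is one more tool, called by a JSON object that holds its "fn" and its "kwargs", one argument or row to a line. send_rows: Moves the arm, as the interface text tells. Its arguments: {"type":"object","properties":{"steps":{"type":"array","items":{"type":"number"}},"force":{"type":"number"}},"required":["steps"]}

```bash
ls; mkdir -p pics; cat > h.py <<'E'
import numpy as np,cv2,sys
from rig import robot,cams,hand_in
def grab(n):
    c=cams.camera(n); np.savez('%s.npz'%n,**c); return c
def cloud(c):
    K=c['intrinsics'];k1=float(c['k1']);h,w=c['range_z'].shape
    u,v=np.meshgrid(np.arange(w),np.arange(h))
    xd=(u-K[0,2])/K[0,0];yd=(v-K[1,2])/K[1,1]
    rd=np.hypot(xd,yd);r=rd.copy()
    for _ in range(20): r=rd/(1+k1*r*r)
    s=np.where(rd>0,r/np.maximum(rd,1e-9),1)
    z=c['range_z'];P=np.stack([xd*s*z,yd*s*z,z],-1)
    T=c['extrinsics'];W=P@T[:3,:3].T+T[:3,3];W[z<=0]=np.nan
    return W
def save(c,n,s=1): cv2.imwrite('pics/'+n,cv2.resize(c['color'][...,::-1],None,fx=s,fy=s))
E
python3 - <<'E'
from h import *
o=robot.get_obs()
for k in o: print(k,np.round(o[k],4))
print(robot.grip_point_offset)
for n in ['top','side','wrist']:
    c=grab(n);save(c,n+'0.png',1.4);print(n,c['k1'],np.round(c['intrinsics'],1).tolist(),np.round(c['extrinsics'],3).tolist())
E
```

```text
pics
time 0.0
q [ 0.9665  0.5285  1.4339 -0.      1.1814 -0.1785]
joint_velocities [-0.0022 -0.0005 -0.0007  0.0002  0.0007 -0.0008]
joint_torque [-5.00000e-04 -4.40044e+01 -1.76596e+01  6.33000e-02  5.83000e-02
 -2.00000e-04]
position [0.2577 0.5686 0.2216]
tool_rot [ 2.113e-01  9.774e-01 -1.000e-03 -4.000e-04]
ft_force [-0.4318  0.3501  1.0966]
moment [ 0.0416 -0.0288  0.0592]
grip_width 0.0869
0.0187
top -0.037974118208183805 [[495.1, 0.0, 285.6], [0.0, 495.1, 210.0], [0.0, 0.0, 1.0]] [[-0.021, -0.994, 0.103, 0.428], [-1.0, 0.02, -0.007, -0.033], [0.004, -0.103, -0.995, 1.39], [0.0, 0.0, 0.0, 1.0]]
side 0.008328898256456196 [[509.6, 0.0, 280.1], [0.0, 509.6, 209.4], [0.0, 0.0, 1.0]] [[0.817, -0.431, 0.382, 0.049], [-0.576, -0.591, 0.565, -0.803], [-0.018, -0.682, -0.731, 1.031], [0.0, 0.0, 0.0, 1.0]]
wrist -0.0016561446413675318 [[334.1, 0.0, 282.2], [0.0, 334.1, 210.9], [0.0, 0.0, 1.0]] [[0.413, 0.881, 0.232, 0.193], [0.911, -0.399, -0.106, 0.598], [-0.001, 0.255, -0.967, 0.383], [0.0, 0.0, 0.0, 1.0]]
```

View pics/top0.png

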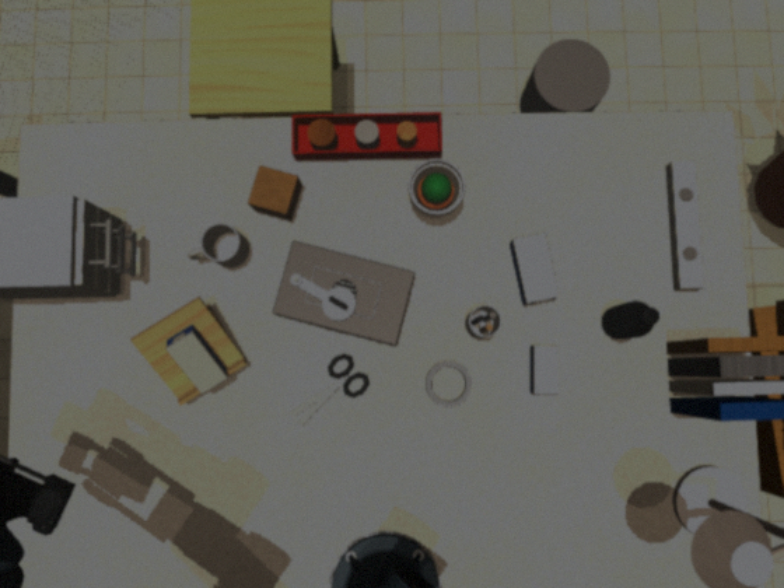

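View pics/side0.png

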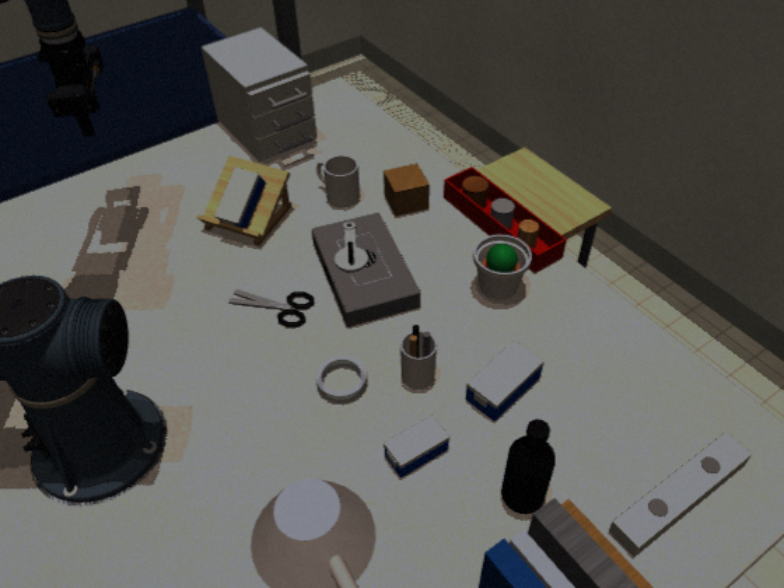

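View pics/wrist0.png

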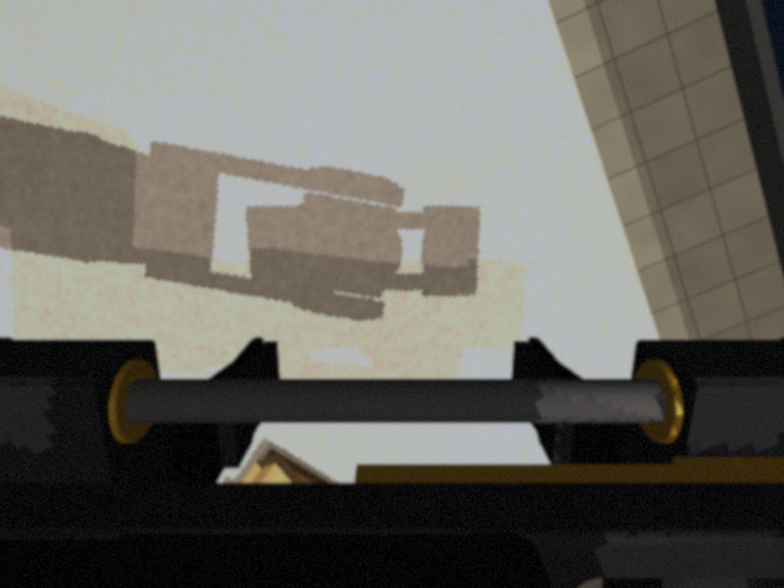

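The top view shows the base near (345,292), the cover tab at (338,303), the stand with the medium box at (190,350), the large box at (533,268) and the small box at (545,370). Next I'll measure them from depth.

```bash
cat > m.py <<'E'
from h import *
from scipy import ndimage
def rect(p): # Nx2 -> fitted by trimmed minAreaRect
    r=cv2.minAreaRect(p.astype(np.float32)*1000); return r
def lvl(c,W,lo,hi,uv,s=1.4,dil=0):
    m=(W[...,2]>lo)&(W[...,2]<hi); m=ndimage.binary_opening(m,iterations=1)
    L,n=ndimage.label(m); l=L[int(uv[1]/s),int(uv[0]/s)]
    if l==0:
        return None
    return L==l
E
python3 - <<'E'
from m import *
for n in ['top','side']:
    c=dict(np.load(n+'.npz'));W=cloud(c)
    print(n,'table z', [round(float(np.nanmedian(W[int(v/1.4)-5:int(v/1.4)+5,int(u/1.4)-5:int(u/1.4)+5,2])),4) for u,v in ([(300,350),(480,420),(600,250)] if n=='top' else [(200,350),(560,450),(450,250)])])
    pts={'top':dict(base=(300,310,.035,.0485),large=(535,268,.04,.06),small=(547,370,.032,.052)),'side':dict(base=(390,290,.035,.0485),large=(510,375,.04,.06),small=(415,440,.032,.052))}[n]
    for k,(u,v,lo,hi) in pts.items():
        m=lvl(c,W,lo,hi,(u,v))
        if m is None: print(k,'none',W[int(v/1.4),int(u/1.4)]);continue
        p=W[m]; 
        if k=='base': print('std z',p[:,2].std())
        print(k,m.sum(),'z',round(np.median(p[:,2]),4),rect(p[:,:2]),'mean',p[:,:2].mean(0).round(4))
E
```

```text
top table z [-0.0005, -0.0006, -0.0003]
std z 0.0024961951387939556
base 3959 z 0.0437 ((572.5392456054688, 69.07159423828125), (250.81863403320312, 150.9243621826172), 74.04446411132812) mean [0.5737 0.0628]
large 1140 z 0.0493 ((613.3876953125, -309.0491943359375), (133.1100311279297, 68.67352294921875), 9.926779747009277) mean [ 0.6121 -0.3082]
small 666 z 0.0416 ((416.3396911621094, -322.7543640136719), (51.346492767333984, 95.49974822998047), 87.97187805175781) mean [ 0.4164 -0.323 ]
side table z [0.0003, -0.0004, -0.0009]
std z 0.0022650209077906634
base 2927 z 0.0444 ((572.4719848632812, 69.1423110961914), (255.5023956298828, 152.32411193847656), 74.361328125) mean [0.5679 0.0514]
large 1298 z 0.0493 ((612.7169189453125, -306.7916259765625), (133.52857971191406, 68.35956573486328), 9.902681350708008) mean [ 0.6102 -0.3097]
small 904 z 0.0416 ((414.07196044921875, -321.66748046875), (52.392723083496094, 96.51482391357422), 87.79153442382812) mean [ 0.4126 -0.3233]
```

```bash
python3 - <<'E'
from m import *
for n,(u0,u1,v0,v1) in dict(top=(185,305,160,255),side=(215,305,145,235)).items():
    c=dict(np.load(n+'.npz'));a=c['color'][v0:v1,u0:u1,::-1]
    a=np.clip(a.astype(float)*2,0,255).astype(np.uint8)
    cv2.imwrite('pics/%s_base.png'%n,cv2.resize(a,None,fx=6,fy=6,interpolation=cv2.INTER_CUBIC))
for n,(u0,u1,v0,v1) in dict(top=(85,185,205,295),side=(135,215,105,180)).items():
    c=dict(np.load(n+'.npz'));a=c['color'][v0:v1,u0:u1,::-1]
    a=np.clip(a.astype(float)*2,0,255).astype(np.uint8)
    cv2.imwrite('pics/%s_stand.png'%n,cv2.resize(a,None,fx=6,fy=6,interpolation=cv2.INTER_CUBIC))
for n in ['top','side']:
    c=dict(np.load(n+'.npz'));W=cloud(c)
    for nm,cen in [('base',(.5725,.069)),]:
        d=np.hypot(W[...,0]-cen[0],W[...,1]-cen[1])<.15
        p=W[d&(W[...,2]>.066)&(W[...,2]<.095)]; print(n,'tab',len(p),p.mean(0),rect(p[:,:2]),p[:,2].max())
        p=W[d&(W[...,2]>.0485)&(W[...,2]<.066)]; print(n,'disc',len(p),p.mean(0),rect(p[:,:2]))
    # rect corners
    for (u,v,lo,hi) in [{'top':(300,310,.035,.0485),'side':(390,290,.035,.0485)}[n],{'top':(535,268,.04,.06),'side':(510,375,.04,.06)}[n],{'top':(547,370,.032,.052),'side':(415,440,.032,.052)}[n]]:
        p=W[lvl(c,W,lo,hi,(u,v))][:,:2]; b=cv2.boxPoints(rect(p)); e=[b[1]-b[0],b[2]-b[1]]; e=max(e,key=np.linalg.norm); print('long axis yaw',np.arctan2(e[1],e[0]),np.linalg.norm(e))
E
```

```text
top tab 53 [0.5501294  0.07778147 0.07870047] ((550.2826538085938, 77.96788024902344), (34.84579086303711, 9.892112731933594), 58.839656829833984) 0.0852940900373611
top disc 728 [0.56489194 0.08787816 0.05146182] ((572.3590087890625, 67.48680877685547), (246.76048278808594, 144.08558654785156), 73.84941101074219)
long axis yaw 1.2923194 250.81868
long axis yaw 0.17325507 133.11
long axis yaw -0.035397645 95.49976
side tab 46 [0.54778594 0.07394409 0.0777936 ] ((550.1770629882812, 77.39595031738281), (41.28038787841797, 8.729273796081543), 56.055362701416016) 0.08255403497417735
side disc 487 [0.5616417  0.08835154 0.05176893] ((570.1072998046875, 67.60254669189453), (242.55471801757812, 138.53636169433594), 72.89196014404297)
long axis yaw 1.2978501 255.5024
long axis yaw 0.17283452 133.5286
long axis yaw -0.038544964 96.5148
```

View pics/top_base.png

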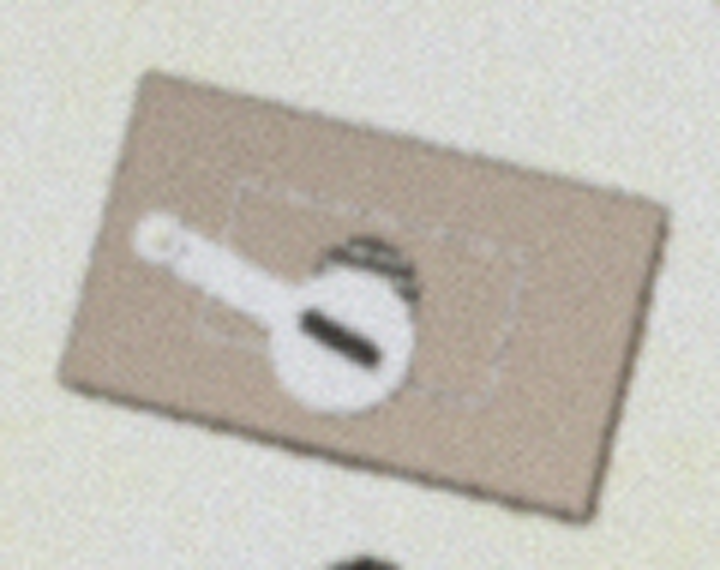

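View pics/top_stand.png

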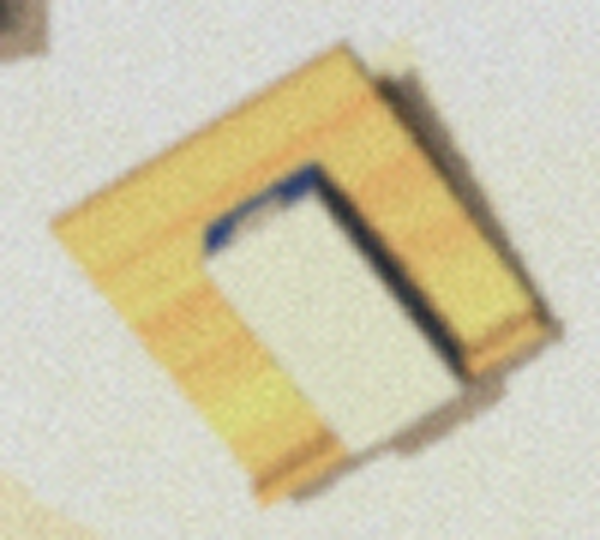

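View pics/side_stand.png

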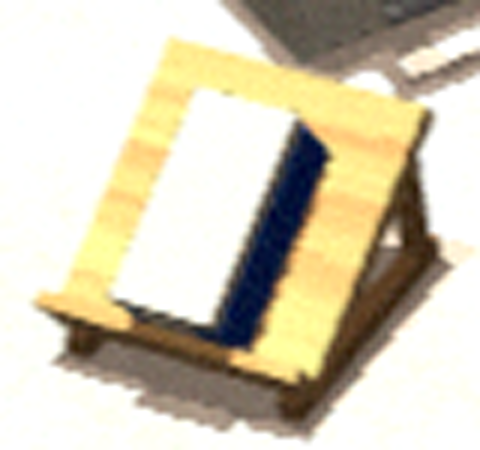

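View pics/side_base.png

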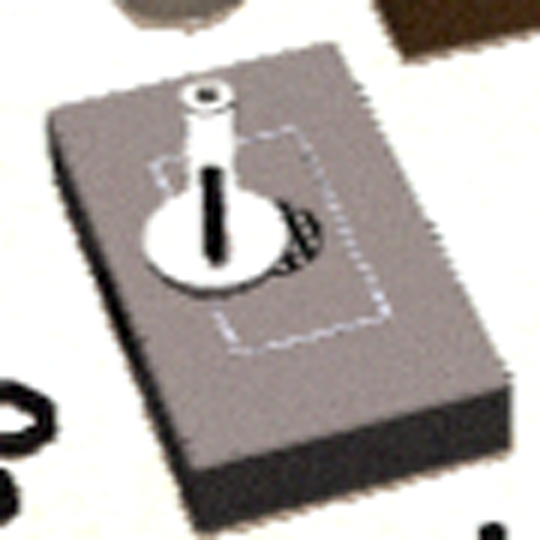

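```bash
cat >> h.py <<'E'
def pix2z(c,u,v,z):
    q=cv2.undistortPoints(np.array([[[u,v]]],float),c['intrinsics'],np.array([float(c['k1']),0,0,0.]))[0,0]
    T=c['extrinsics'];d=T[:3,:3]@np.array([q[0],q[1],1]);o=T[:3,3]
    return o+d*(z-o[2])/d[2]
E
python3 - <<'E'
from m import *
th=1.294; Y=np.array([np.cos(th),np.sin(th)]);X=np.array([Y[1],-Y[0]])
def f(n,off,pts,s=6):
    c=dict(np.load(n+'.npz'))
    for k,(u,v,z) in pts.items():
        p=pix2z(c,(u+.5)/s-.5+off[0],(v+.5)/s-.5+off[1],z)[:2]; r=p-[.5725,.0691]
        print(n,k,p.round(4),'base xy',round(r@X,4),round(r@Y,4))
f('top',(185,160),dict(tl=(243,185,.045),tr=(522,255,.045),br=(483,405,.045),bl=(203,335,.045),pin=(158,238,.061),tabc=(341,339,.08),disc=(341,338,.052)))
f('side',(215,145),dict(tl=(155,162,.045),tr=(293,130,.045),br=(388,315,.045),bl=(236,350,.045),pin=(207,97,.061),tabtop=(211,180,.08)))
# medium box: top plane
for n,(u,v) in dict(top=(85+330/6,205+310/6),side=(135+200/6,105+200/6)).items():
    c=dict(np.load(n+'.npz'));W=cloud(c)
    g=W[int(v)-6:int(v)+7,int(u)-6:int(u)+7].reshape(-1,3);g=g[~np.isnan(g[:,0])]
    for it in range(4):
        cen=g.mean(0);nv=np.linalg.svd(g-cen)[2][2];nv*=np.sign(nv[2])
        d=(W-cen)@nv; m=(abs(d)<.005)&(np.linalg.norm(W-cen,axis=-1)<.09)
        L,_=ndimage.label(ndimage.binary_opening(m));m=L==L[int(v),int(u)];g=W[m]
    print(n,'medium n',nv.round(3),'tilt deg',np.degrees(np.arccos(nv[2])),'up yaw',np.arctan2(-nv[1],-nv[0]),m.sum())
    # in-plane
    ex=np.array([0,0,1])-nv*nv[2];ex/=np.linalg.norm(ex);ey=np.cross(nv,ex)
    q=np.stack([(g-cen)@ex,(g-cen)@ey],-1);r=rect(q);b=cv2.boxPoints(r);e=max([b[1]-b[0],b[2]-b[1]],key=np.linalg.norm)
    cc=cen+ex*r[0][0]/1e3+ey*r[0][1]/1e3
    print('rect',r,'long angle vs slope',np.arctan(e[1]/e[0]),'lid centre',cc.round(4),'ex',ex.round(3))
E
```

```text
top tl [0.625  0.1227] base xy 0.0359 0.0659
top tr [ 0.5902 -0.0042] base xy 0.037 -0.0657
top br [0.522  0.0147] base xy -0.0337 -0.0661
top bl [0.5565 0.1415] base xy -0.0351 0.0652
top pin [0.5993 0.1594] base xy 0.0011 0.0942
top tabc [0.5502 0.0758] base xy -0.0233 0.0003
top disc [0.5532 0.0781] base xy -0.021 0.0034
side tl [0.5579 0.1457] base xy -0.035 0.0697
side tr [0.6233 0.1256] base xy 0.0334 0.0682
side br [ 0.5888 -0.0027] base xy 0.0353 -0.0646
side bl [0.5213 0.0195] base xy -0.0357 -0.0617
side pin [0.5939 0.1542] base xy -0.0027 0.0877
side tabtop [0.554  0.0867] base xy -0.0226 0.0119Traceback (most recent call last):
  File "<stdin>", line 15, in <module>
    u, s, vh = gufunc(a, signature=signature)
               ~~~~~~^^^^^^^^^^^^^^^^^^^^^^^^
numpy._core._exceptions._ArrayMemoryError: Unable to allocate 409. GiB for an array with shape (234337, 234337) and data type float64
```

```bash
python3 - <<'E'
from m import *
for n,(u,v) in dict(top=(85+330/6,205+310/6),side=(135+200/6,105+200/6)).items():
    c=dict(np.load(n+'.npz'));W=cloud(c)
    g=W[int(v)-6:int(v)+7,int(u)-6:int(u)+7].reshape(-1,3);g=g[~np.isnan(g[:,0])]
    for it in range(4):
        cen=np.median(g,0) if it<1 else g.mean(0);nv=np.linalg.svd(g-cen,full_matrices=False)[2][2];nv*=np.sign(nv[2])
        d=(W-cen)@nv; m=(abs(d)<.006)&(np.linalg.norm(W-cen,axis=-1)<.09)
        m=ndimage.binary_opening(m)
        L,_=ndimage.label(m);l=L[int(v),int(u)]
        if l==0: print('lost');break
        m=L==l;g=W[m]
    print(n,'medium n',nv.round(3),'tilt deg',np.degrees(np.arccos(nv[2])),'up yaw',np.arctan2(-nv[1],-nv[0]),m.sum())
    ex=np.array([0,0,1])-nv*nv[2];ex/=np.linalg.norm(ex);ey=np.cross(nv,ex)
    q=np.stack([(g-cen)@ex,(g-cen)@ey],-1);r=rect(q);b=cv2.boxPoints(r);e=max([b[1]-b[0],b[2]-b[1]],key=np.linalg.norm)
    cc=cen+ex*r[0][0]/1e3+ey*r[0][1]/1e3
    print('rect',r,'long angle vs slope',np.arctan(e[1]/e[0]),'lid centre',cc.round(4),'ex',ex.round(3))
    eu=(e[0]*ex+e[1]*ey)/np.linalg.norm(e);eu*=np.sign(eu[2]);print('long axis up',eu.round(3))
    b3=[ (cen+ex*x/1e3+ey*y/1e3).round(4) for x,y in b];print('corners',b3)
E
```

```text
lost
top medium n [-0.437 -0.268  0.859] tilt deg 30.814186369101 up yaw 0.5504884396501181 902
rect ((-0.35031795501708984, 0.07386970520019531), (30.410058975219727, 37.98492431640625), 55.642791748046875) long angle vs slope -0.59964645 lid centre [0.4492 0.3401 0.0972] ex [0.732 0.449 0.512]
long axis up [ 0.899 -0.11   0.423]
corners [array([0.4324, 0.3277, 0.0847]), array([0.4666, 0.3235, 0.1008]), array([0.466 , 0.3526, 0.1096]), array([0.4318, 0.3568, 0.0935])]
side medium n [-0.424 -0.262  0.867] tilt deg 29.9192372982853 up yaw 0.5531394311978383 713
rect ((0.5697174072265625, 0.8129024505615234), (64.69853210449219, 117.07320404052734), 89.648681640625) long angle vs slope -0.0061316695 lid centre [0.4387 0.3417 0.0929] ex [0.737 0.455 0.499]
long axis up [0.741 0.45  0.499]
corners [array([0.4122, 0.2877, 0.0636]), array([0.4989, 0.3404, 0.122 ]), array([0.4652, 0.3957, 0.1222]), array([0.3785, 0.343 , 0.0638])]
```

```bash
cat > g.py <<'E'
from h import *
from scipy.spatial.transform import Rotation as Ro
def cur():
    o=robot.get_obs();R=Ro.from_quat(o['tool_rot']).as_matrix();p=np.array(o['position'])
    return o,R,p,np.arctan2(R[1,1],R[0,1])
def to(pts):
    o,R,p,y=cur();print('t',round(o['time'],2),'p',p.round(4),'yaw',round(y,4),'w',round(float(o['grip_width']),4),'F',np.round(o['ft_force'],1),'q1,q6',np.round([o['q'][0],o['q'][5]],2))
    for t in pts:
        t=np.array(t,float);d=R.T@(t[:3]-p);w=-(t[3]-y)
        print('->',t.round(4),'shift',d.round(4),'turn',round(w,4), 'q6 then',round(np.arctan2(t[1],t[0])-t[3],2))
E
python3 - <<'E'
from g import *
to([(.258,.569,.25,1.145),(.55,.078,.25,-.533),(.55,.078,.12,-.533)])
# refine medium with top pixels; also find obstacles
c=dict(np.load('top.npz'));W=cloud(c)
for nm,(u,v) in dict(jar=(483,322),bottle=(625,320),tape=(447,383),mug=(225,246)).items():
    l=W[int(v/1.4)-20:int(v/1.4)+21,int(u/1.4)-25:int(u/1.4)+26].reshape(-1,3);l=l[l[:,2]>.018]
    print(nm,l[:,:2].min(0).round(3),l[:,:2].max(0).round(3),l[:,2].max().round(3))
for nm,(u,v,z) in dict(ul=(207,258,.122),ur=(318,190,.122),lr=(468,380,.064),ll=(350,455,.064)).items():
    print(nm,pix2z(c,(u+.5)/6-.5+85,(v+.5)/6-.5+205,z).round(4))
E
```

```text
t 0.15 p [0.2578 0.5687 0.2218] yaw 1.145 w 0.0871 F [ 0.7 -0.2 -0. ] q1,q6 [ 0.97 -0.18]
-> [0.258 0.569 0.25  1.145] shift [-0.0001  0.0003 -0.0282] turn 0.0 q6 then 0.0
-> [ 0.55   0.078  0.25  -0.533] shift [-0.4688 -0.3263 -0.0278] turn 1.678 q6 then 0.67
-> [ 0.55   0.078  0.12  -0.533] shift [-0.4688 -0.3261  0.1022] turn 1.678 q6 then 0.67
jar [ 0.481 -0.23 ] [ 0.539 -0.169] 0.125
bottle [ 0.473 -0.506] [ 0.541 -0.443] 0.196
tape [ 0.35  -0.177] [ 0.438 -0.089] 0.031
mug [0.632 0.262] [0.708 0.368] 0.094
ul [0.4716 0.387  0.122 ]
ur [0.4997 0.3396 0.122 ]
lr [0.4172 0.289  0.064 ]
ll [0.3851 0.3415 0.064 ]
```

{"fn": "send_rows", "kwargs": {
  "steps": [0.04,-0.05,-0.03,-0.03,0.18,0.04,-0.1,-0.07,-0.03,0.36,0.04,-0.15,-0.1,-0.03,0.54,0.04,-0.2,-0.135,-0.03,0.72,0.04,-0.25,-0.17,-0.03,0.9,0.04,-0.3,-0.205,-0.03,1.08,0.04,-0.35,-0.24,-0.03,1.26,0.04,-0.4,-0.275,-0.03,1.44],
  "force": 20
}}

```text
time: 1.15
position: [0.5092, 0.1513, 0.252]
tool_rot: [0.805, 0.593, -0.001, 0.0]
ft_force: [-0.3, 0.5, -0.7]
grip_width: 0.0402
```

```bash
python3 - <<'E'
from g import *
to([(.55,.078,.12,-.533),(.55,.078,.058,-.533)])
E
```

```text
t 1.15 p [0.5092 0.1513 0.252 ] yaw -0.3011 w 0.0402 F [-0.3  0.5 -0.7] q1,q6 [0.08 0.38]
-> [ 0.55   0.078  0.12  -0.533] shift [-0.0577  0.0608  0.1321] turn 0.2319 q6 then 0.67
-> [ 0.55   0.078  0.058 -0.533] shift [-0.0576  0.0608  0.1941] turn 0.2319 q6 then 0.67
```

{"fn": "send_rows", "kwargs": {
  "steps": [0.04,-0.03,0.03,0.05,0.12,0.04,-0.0577,0.0608,0.09,0.232,0.04,-0.0577,0.0608,0.14,0.232,0.04,-0.0577,0.0608,0.165,0.232,0.04,-0.0577,0.0608,0.165,0.232]
}}

```text
time: 1.78
position: [0.5481, 0.0778, 0.0849]
tool_rot: [0.868, 0.496, -0.003, -0.001]
ft_force: [0.2, -0.1, 0.1]
grip_width: 0.0402
```

```bash
python3 - <<'E'
from g import *
c=grab('wrist');save(c,'wrist1.png',1.4)
pin=np.array([.599,.1604]);
P=[(.55,.078,.058,-.533)]
for th in [.257,.45,.65,.85,1.05,1.25,1.45,1.65,1.85]:
    a=-1.847-th;P.append((*(pin+.095*np.array([np.cos(a),np.sin(a)])),.058,a+np.pi/2))
to(P)
E
```

```text
t 1.82 p [0.5495 0.0779 0.0865] yaw -0.5332 w 0.0398 F [-0.2  0.2  0.2] q1,q6 [-0.06  0.47]
-> [ 0.55   0.078  0.058 -0.533] shift [0.0004 0.0004 0.0285] turn -0.0002 q6 then 0.67
-> [ 0.5507  0.0786  0.058  -0.5332] shift [0.0012 0.0008 0.0285] turn -0.0 q6 then 0.67
-> [ 0.5359  0.0894  0.058  -0.7262] shift [ 0.003  -0.0175  0.0285] turn 0.193 q6 then 0.89
-> [ 0.5231  0.1033  0.058  -0.9262] shift [ 0.0085 -0.0356  0.0285] turn 0.393 q6 then 1.12
-> [ 0.5132  0.1195  0.058  -1.1262] shift [ 0.0174 -0.0523  0.0285] turn 0.593 q6 then 1.36
-> [ 0.5068  0.1374  0.058  -1.3262] shift [ 0.0296 -0.0669  0.0285] turn 0.793 q6 then 1.59
-> [ 0.5041  0.1562  0.058  -1.5262] shift [ 0.0443 -0.0788  0.0285] turn 0.993 q6 then 1.83
-> [ 0.5051  0.1751  0.058  -1.7262] shift [ 0.0612 -0.0875  0.0285] turn 1.193 q6 then 2.06
-> [ 0.5099  0.1935  0.058  -1.9262] shift [ 0.0794 -0.0927  0.0285] turn 1.393 q6 then 2.29
-> [ 0.5183  0.2105  0.058  -2.1262] shift [ 0.0983 -0.0942  0.0284] turn 1.593 q6 then 2.51
```

View pics/wrist1.png

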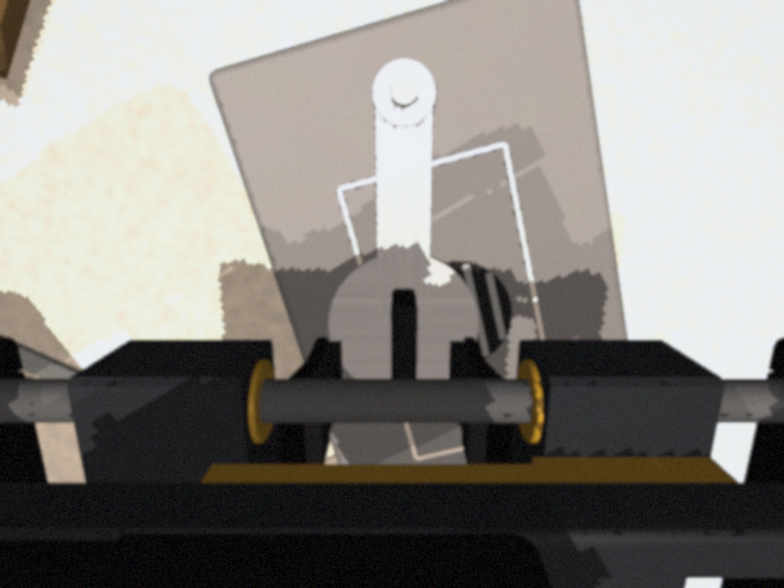

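{"fn": "send_rows", "kwargs": {
  "steps": [0.04,0.001,0.0005,0.0285,0,0.04,0.001,0.0005,0.0285,0,0.04,0.003,-0.0175,0.0285,0.185,0.04,0.0075,-0.033,0.0285,0.37,0.04,0.015,-0.049,0.0285,0.55,0.04,0.025,-0.0625,0.0285,0.73,0.04,0.037,-0.074,0.0285,0.91,0.04,0.0525,-0.0835,0.0285,1.09]
}}

```text
time: 2.82
position: [0.5049, 0.1662, 0.0602]
tool_rot: [1.0, -0.029, -0.0, 0.001]
ft_force: [-0.7, -0.3, -0.3]
grip_width: 0.0399
```

```bash
python3 - <<'E'
from g import *
pin=np.array([.599,.1604]);
P=[]
for th in [1.4,1.55,1.7,1.85]:
    a=-1.847-th;P.append((*(pin+.095*np.array([np.cos(a),np.sin(a)])),.058,a+np.pi/2))
to(P)
E
```

```text
t 2.83 p [0.5049 0.1662 0.0602] yaw -1.6287 w 0.0399 F [-0.7 -0.3 -0.3] q1,q6 [0.11 1.74]
-> [ 0.5045  0.1704  0.058  -1.6762] shift [-0.0007 -0.0042  0.0022] turn 0.0475 q6 then 2.0
-> [ 0.5071  0.1844  0.058  -1.8262] shift [ 0.0011 -0.0183  0.0022] turn 0.1975 q6 then 2.17
-> [ 0.5117  0.1979  0.058  -1.9762] shift [ 0.0049 -0.032   0.0022] turn 0.3475 q6 then 2.35
-> [ 0.5183  0.2105  0.058  -2.1262] shift [ 0.0108 -0.045   0.0021] turn 0.4975 q6 then 2.51
```

{"fn": "send_rows", "kwargs": {
  "steps": [0.04,0.001,-0.017,0.001,0.18,0.04,0.005,-0.032,0.001,0.347,0.04,0.0105,-0.044,0.001,0.49,0.04,0.0105,-0.044,0.001,0.49,0.04,0.0105,-0.044,-0.05,0.49,0.087,0.0105,-0.044,-0.11,0.49,0.087,0.0105,-0.044,-0.17,0.49]
}}

```text
time: 3.7
position: [0.5175, 0.2092, 0.2328]
tool_rot: [0.963, -0.269, 0.0, 0.0]
ft_force: [0.9, 2.1, 0.3]
grip_width: 0.0529
```

```bash
python3 - <<'E'
from g import *
c=grab('top');save(c,'top2.png',1.4)
W=cloud(c);d=np.hypot(W[...,0]-.51,W[...,1]-.19)<.07
p=W[d&(W[...,2]>.066)&(W[...,2]<.09)];print(len(p),p.mean(0) if len(p) else '')
L=np.array([.613,-.308]);ax=np.array([np.cos(.173),np.sin(.173)])
to([(*L,.25,-1.398),(*L,.1,-1.398),(*L,.014,-1.398)])
E
```

```text
0 
t 3.75 p [0.5224 0.2104 0.2414] yaw -2.1157 w 0.0565 F [2.  0.6 4.3] q1,q6 [0.19 2.3 ]
-> [ 0.613 -0.308  0.25  -1.398] shift [ 0.3463  0.3962 -0.008 ] turn -0.7177 q6 then 0.93
-> [ 0.613 -0.308  0.1   -1.398] shift [0.3443 0.3978 0.1419] turn -0.7177 q6 then 0.93
-> [ 0.613 -0.308  0.014 -1.398] shift [0.3432 0.3986 0.2279] turn -0.7177 q6 then 0.93
```

View pics/top2.png

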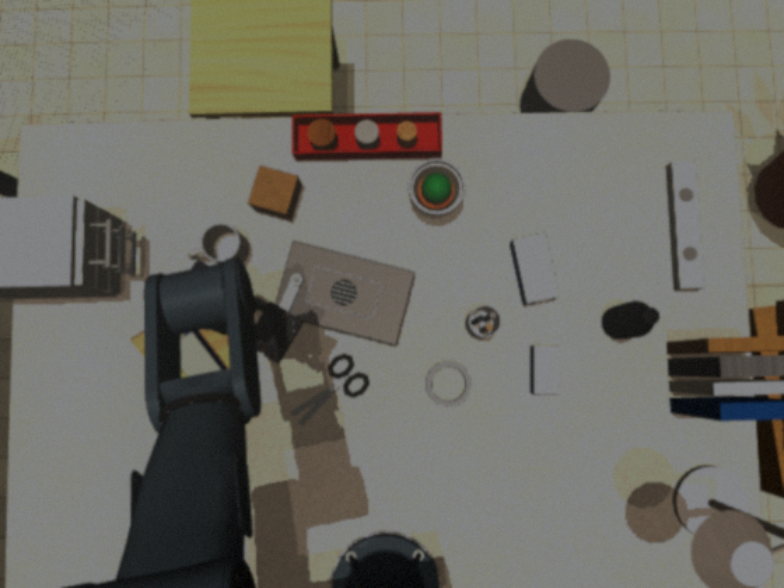

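{"fn": "send_rows", "kwargs": {
  "steps": [0.087,0.041,0.0466,-0.01,-0.18,0.087,0.082,0.0932,-0.01,-0.36,0.087,0.123,0.14,-0.01,-0.54,0.087,0.164,0.186,-0.01,-0.718,0.087,0.205,0.233,-0.01,-0.718,0.087,0.246,0.28,-0.01,-0.718,0.087,0.287,0.327,-0.01,-0.718,0.087,0.328,0.373,-0.01,-0.718]
}}

```text
time: 4.75
position: [0.6053, -0.2614, 0.2528]
tool_rot: [0.996, 0.087, 0.009, 0.0]
ft_force: [0.9, -0.3, -0.4]
grip_width: 0.0869
```

```bash
python3 - <<'E'
from g import *
L=np.array([.613,-.308]);ax=np.array([np.cos(.173),np.sin(.173)])
to([(*L,.2,-1.398),(*L,.1,-1.398),(*L,.014,-1.398)])
E
```

```text
t 4.75 p [ 0.6053 -0.2614  0.2528] yaw -1.3958 w 0.0869 F [ 0.9 -0.3 -0.4] q1,q6 [-0.58  0.81]
-> [ 0.613 -0.308  0.2   -1.398] shift [-0.0014  0.0471  0.0529] turn 0.0022 q6 then 0.93
-> [ 0.613 -0.308  0.1   -1.398] shift [-0.0032  0.047   0.1529] turn 0.0022 q6 then 0.93
-> [ 0.613 -0.308  0.014 -1.398] shift [-0.0047  0.0468  0.2388] turn 0.0022 q6 then 0.93
```

{"fn": "send_rows", "kwargs": {
  "steps": [0.087,-0.0015,0.047,0.053,0,0.087,-0.003,0.047,0.11,0,0.087,-0.003,0.047,0.11,0]
}}

```text
time: 5.12
position: [0.6078, -0.3065, 0.1374]
tool_rot: [0.996, 0.087, 0.004, -0.004]
ft_force: [-1.5, 0.3, 0.1]
grip_width: 0.0867
```

```bash
python3 - <<'E'
from g import *
c=grab('wrist');save(c,'wrist2.png',1.4)
L=np.array([.613,-.308])
to([(*L,.1,-1.398),(*L,.014,-1.398)])
E
```

```text
t 5.17 p [ 0.6104 -0.3072  0.141 ] yaw -1.3952 w 0.087 F [-0.3  0.3  0.5] q1,q6 [-0.63  0.75]
-> [ 0.613 -0.308  0.1   -1.398] shift [0.0019 0.0014 0.041 ] turn 0.0028 q6 then 0.93
-> [ 0.613 -0.308  0.014 -1.398] shift [0.0008 0.0016 0.127 ] turn 0.0028 q6 then 0.93
```

View pics/wrist2.png

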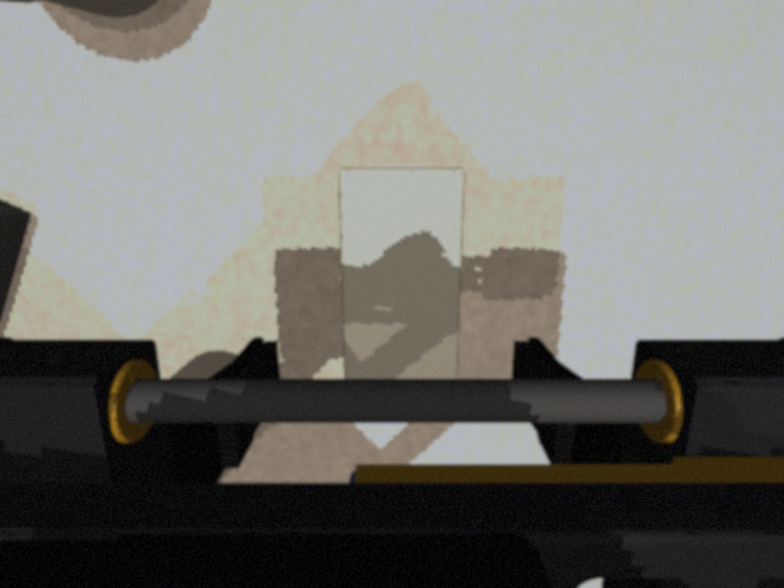

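Box edges at columns 341–463 sit between the fingers (278–515) and look square, with the far edge at row 168. I'll check that edge and then descend.

```bash
python3 - <<'E'
from g import *
c=dict(np.load('wrist.npz'))
for u in (343,402,461): print(pix2z(c,u/1.4,168/1.4,.05).round(4))
E
```

```text
[ 0.6721 -0.2662  0.05  ]
[ 0.6774 -0.296   0.05  ]
[ 0.6827 -0.3258  0.05  ]
```

{"fn": "send_rows", "kwargs": {
  "steps": [0.087,0.0015,0.0015,0.045,0.003,0.087,0.001,0.0015,0.09,0.003,0.087,0.001,0.0015,0.126,0.003,0.087,0.001,0.0015,0.126,0.003,0.05,0.001,0.0015,0.126,0.003,0.05,0.001,0.0015,0.126,0.003,0.05,0.001,0.0015,0.126,0.003],
  "force": 30
}}

```text
time: 6.05
position: [0.6143, -0.3082, 0.0172]
tool_rot: [0.996, 0.086, 0.008, -0.001]
ft_force: [-0.6, 1.4, 0.6]
grip_width: 0.0656
```

```bash
python3 - <<'E'
from g import *
c=grab('wrist');save(c,'wrist3.png',1.4)
to([(.6134,-.3085,.014,-1.398)])
E
```

```text
t 6.1 p [ 0.6142 -0.3082  0.0172] yaw -1.3982 w 0.0658 F [0.2 0.4 7.2] q1,q6 [-0.63  0.76]
-> [ 0.6134 -0.3085  0.014  -1.398 ] shift [-0.0009  0.0002  0.0032] turn -0.0002 q6 then 0.93
```

View pics/wrist3.png

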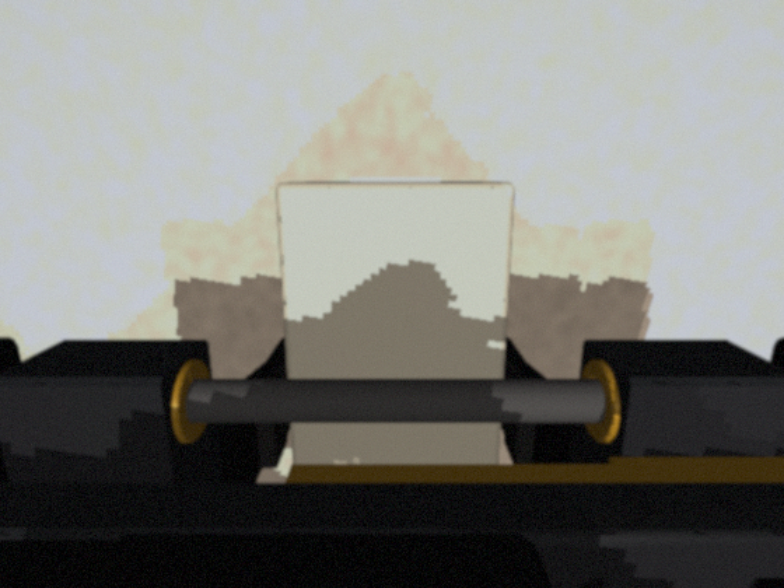

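```bash
python3 - <<'E'
from g import *
c=dict(np.load('wrist.npz'));o,R,p,y=cur()
for u in (285,396,508):
    e=pix2z(c,u/1.4,183/1.4,.05); print(e.round(4),(R.T@(e-p)).round(4))
P=(.573,.069)
to([(.614,-.308,.2,-1.398),(*P,.2,-.277),(*P,.061,-.277)])
E
```

```text
[ 0.6725 -0.2672  0.05  ] [ 0.065  -0.0304 -0.0317]
[ 0.6777 -0.2966  0.05  ] [ 0.065  -0.0006 -0.0318]
[ 0.6829 -0.3262  0.05  ] [ 0.065   0.0295 -0.0318]
t 6.1 p [ 0.6142 -0.3082  0.0172] yaw -1.3982 w 0.0658 F [0.2 0.4 7.2] q1,q6 [-0.63  0.76]
-> [ 0.614 -0.308  0.2   -1.398] shift [ 0.0026 -0.0005 -0.1828] turn -0.0002 q6 then 0.93
-> [ 0.573  0.069  0.2   -0.277] shift [ 0.027  -0.3789 -0.1818] turn -1.1212 q6 then 0.4
-> [ 0.573  0.069  0.061 -0.277] shift [ 0.0248 -0.3787 -0.0429] turn -1.1212 q6 then 0.4
```

Far edge is 65.0 mm from the TCP along tool x, which is exactly half the box length, so the grasp is centred. Lift and carry.

{"fn": "send_rows", "kwargs": {
  "steps": [0.05,0.001,0,-0.04,0,0.05,0.002,0,-0.09,0,0.05,0.003,-0.01,-0.14,0,0.05,0.006,-0.05,-0.182,-0.15,0.05,0.01,-0.1,-0.182,-0.32,0.05,0.013,-0.15,-0.182,-0.5,0.05,0.017,-0.2,-0.182,-0.68,0.05,0.02,-0.25,-0.182,-0.85]
}}

```text
time: 7.1
position: [0.5871, -0.0575, 0.1992]
tool_rot: [0.871, 0.492, 0.007, 0.001]
ft_force: [1.0, 0.7, -4.5]
grip_width: 0.0656
```

{"fn": "send_rows", "kwargs": {
  "steps": [0.05,0,0,0,0]
}}

```text
time: 7.22
position: [0.5846, -0.0533, 0.1984]
tool_rot: [0.869, 0.494, 0.006, -0.001]
ft_force: [-0.3, -1.1, -4.4]
grip_width: 0.0658
```

```bash
python3 - <<'E'
from g import *
P=(.573,.069)
to([(*P,.2,-.277),(*P,.12,-.277),(*P,.061,-.277)])
E
```

```text
t 7.22 p [ 0.5846 -0.0533  0.1984] yaw -0.5376 w 0.0658 F [-0.3 -1.1 -4.4] q1,q6 [-0.29  0.25]
-> [ 0.573  0.069  0.2   -0.277] shift [ 0.0991 -0.0726 -0.0008] turn -0.2606 q6 then 0.4
-> [ 0.573  0.069  0.12  -0.277] shift [ 0.0983 -0.0729  0.0791] turn -0.2606 q6 then 0.4
-> [ 0.573  0.069  0.061 -0.277] shift [ 0.0977 -0.0731  0.1381] turn -0.2606 q6 then 0.4
```

```bash
python3 - <<'E'
from g import *
c=dict(np.load('top.npz'));g=cv2.cvtColor(c['color'],cv2.COLOR_RGB2GRAY).astype(float)
u0,v0=int(344/1.4),int(292/1.4)
w=g[v0-14:v0+15,u0-14:u0+15];b=np.percentile(w,80);m=np.clip(b-w-12,0,None)
vv,uu=np.mgrid[v0-14:v0+15,u0-14:u0+15];rr=np.hypot(uu-u0,vv-v0)<13;m*=rr
print(pix2z(c,(m*uu).sum()/m.sum(),(m*vv).sum()/m.sum(),.045).round(4))
cv2.imwrite('pics/port.png',cv2.resize(np.clip(w*2,0,255).astype(np.uint8),None,fx=12,fy=12))
E
```

```text
[0.5743 0.0682 0.045 ]
```

{"fn": "send_rows", "kwargs": {
  "steps": [0.05,0.03,-0.022,0,-0.09,0.05,0.065,-0.048,0,-0.18,0.05,0.09,-0.066,0,-0.26,0.05,0.0985,-0.073,0.04,-0.26,0.05,0.0985,-0.073,0.08,-0.26,0.05,0.0985,-0.073,0.1,-0.26,0.05,0.0985,-0.073,0.1,-0.26]
}}

```text
time: 8.1
position: [0.5717, 0.0687, 0.0971]
tool_rot: [0.799, 0.602, 0.004, -0.002]
ft_force: [0.5, -0.5, -4.5]
grip_width: 0.0658
```

```bash
python3 - <<'E'
from g import *
c=grab('wrist');save(c,'wrist4.png',1.4)
P=(.573,.069)
to([(*P,.09,-.277),(*P,.061,-.277)])
E
```

```text
t 8.15 p [0.573  0.0687 0.0985] yaw -0.2787 w 0.0657 F [-0.4 -0.8 -4.2] q1,q6 [-0.08  0.19]
-> [ 0.573  0.069  0.09  -0.277] shift [ 0.0002 -0.0001  0.0085] turn -0.0017 q6 then 0.4
-> [ 0.573  0.069  0.061 -0.277] shift [-0.     -0.0003  0.0375] turn -0.0017 q6 then 0.4
```

View pics/wrist4.png

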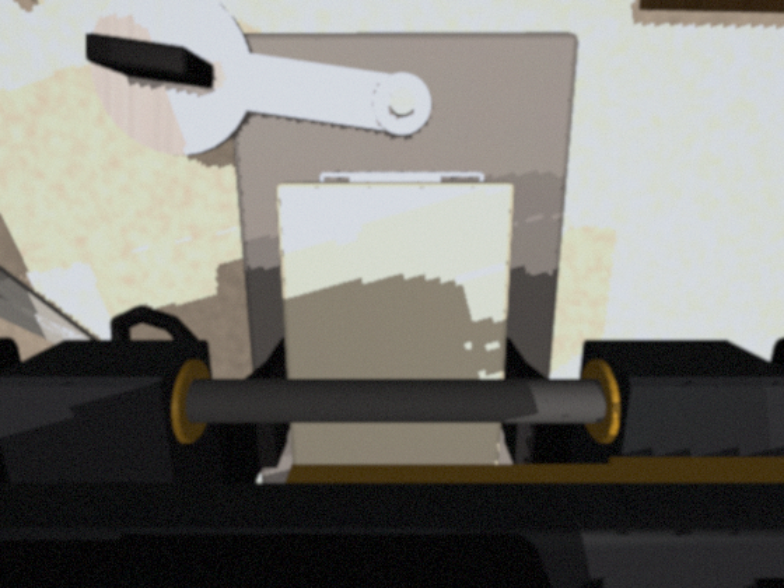

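{"fn": "send_rows", "kwargs": {
  "steps": [0.05,0,0,0.015,0,0.05,0,0,0.027,0,0.05,0,0,0.034,0,0.05,0,0,0.037,0,0.05,0,0,0.037,0,0.05,0,0,0.037,0]
}}

```text
time: 8.9
position: [0.5729, 0.0688, 0.0623]
tool_rot: [0.798, 0.602, 0.005, -0.001]
ft_force: [-2.6, -1.6, 6.2]
grip_width: 0.0658
```

Contact made, with force gone from −4.4 to +6 N. Release.

{"fn": "send_rows", "kwargs": {
  "steps": [0.075,0,0,0,0,0.087,0,0,0,0,0.087,0,0,-0.01,0,0.087,0,0,-0.05,0,0.087,0,0,-0.1,0,0.087,0,0,-0.15,0]
}}

```text
time: 9.65
position: [0.5719, 0.0679, 0.2143]
tool_rot: [0.798, 0.602, 0.005, -0.0]
ft_force: [0.8, 0.7, 1.0]
grip_width: 0.087
```

```bash
python3 - <<'E'
from g import *
c=grab('wrist');save(c,'wrist5.png',1.4)
M=(.447,.3465)
to([(*M,.22,-1.023),(*M,.06,-1.023)])
for u,v in [(340,185)]: pass
E
```

```text
t 9.7 p [0.5762 0.0678 0.2215] yaw -0.2781 w 0.0871 F [0.6 0.8 3.7] q1,q6 [-0.08  0.2 ]
-> [ 0.447   0.3465  0.22   -1.023 ] shift [ 0.2325 -0.2007  0.0004] turn 0.7449 q6 then 1.68
-> [ 0.447   0.3465  0.06   -1.023 ] shift [ 0.2307 -0.2037  0.1603] turn 0.7449 q6 then 1.68
```

View pics/wrist5.png

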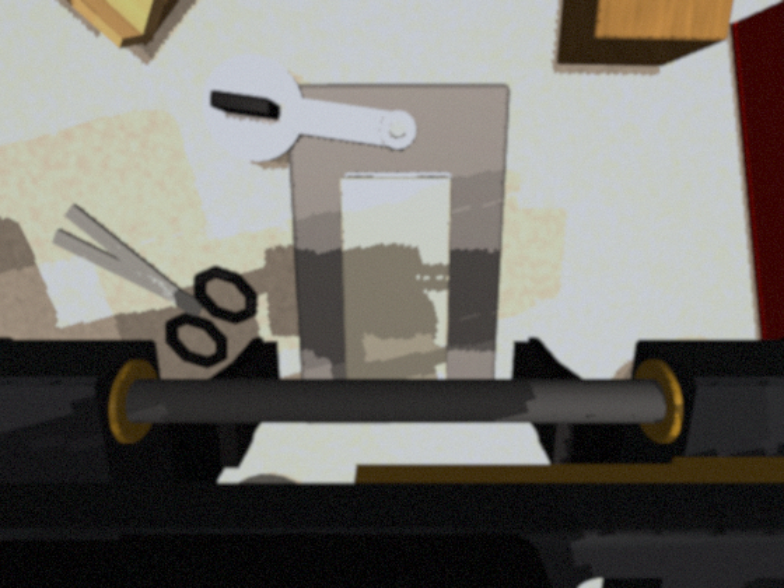

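The large box sits square inside the outline. Now to the medium box.

{"fn": "send_rows", "kwargs": {
  "steps": [0.087,0.035,-0.03,0,0.15,0.087,0.075,-0.065,0,0.32,0.087,0.115,-0.1,0,0.5,0.087,0.155,-0.135,0,0.68,0.087,0.195,-0.17,0,0.745,0.087,0.225,-0.195,0,0.745,0.087,0.2325,-0.2,0,0.745,0.087,0.2325,-0.2,0,0.745]
}}

```text
time: 10.7
position: [0.4479, 0.3464, 0.2206]
tool_rot: [0.963, 0.271, 0.011, 0.0]
ft_force: [-0.6, 0.3, 0.2]
grip_width: 0.0868
```

```bash
python3 - <<'E'
from g import *
c=grab('wrist');save(c,'wrist6.png',1.4)
M=(.447,.3465)
to([(*M,.15,-1.023),(*M,.06,-1.023)])
E
```

```text
t 10.75 p [0.4482 0.3457 0.2205] yaw -1.0232 w 0.0872 F [ 0.1  0.1 -0.4] q1,q6 [0.46 1.49]
-> [ 0.447   0.3465  0.15   -1.023 ] shift [-0.0021 -0.0018  0.0705] turn -0.0002 q6 then 1.68
-> [ 0.447   0.3465  0.06   -1.023 ] shift [-0.0039 -0.0024  0.1605] turn -0.0002 q6 then 1.68
```

View pics/wrist6.png

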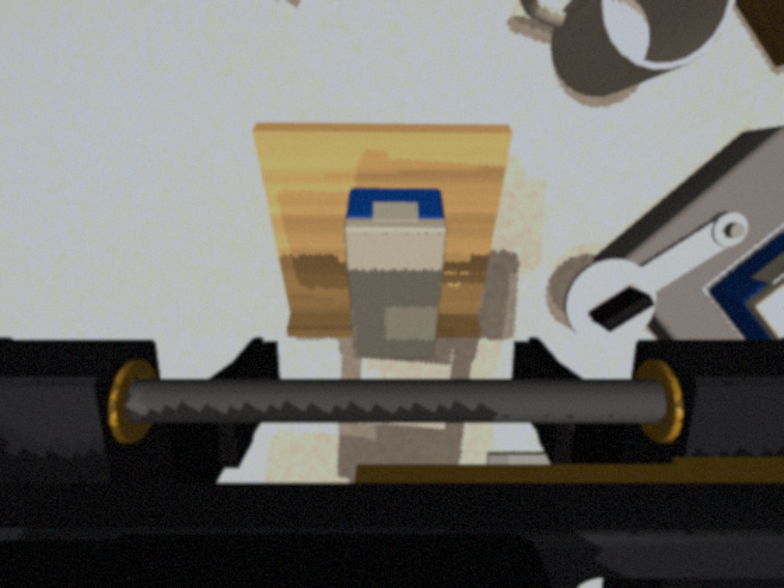

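```bash
python3 - <<'E'
from g import *
c=dict(np.load('wrist.npz'));W=cloud(c);o,R,p,y=cur()
for u,v in [(395,225),(395,240),(395,300),(395,340),(395,350),(395,356),(395,362)]:
    w=np.nanmedian(W[int(v/1.4)-1:int(v/1.4)+2,int(u/1.4)-2:int(u/1.4)+3].reshape(-1,3),0);print(v,w.round(4),(R.T@(w-p)).round(4))
u=pix2z(c,395/1.4,224/1.4,.122);l=pix2z(c,397/1.4,359/1.4,.064);print('up',u.round(4),'low',l.round(4),np.linalg.norm(u-l),'cen',((u+l)/2).round(4))
E
```

```text
225 [0.4832 0.3693 0.1178] [ 0.04   -0.0026  0.1036]
240 [0.4757 0.3647 0.1169] [ 0.0312 -0.0026  0.1043]
300 [0.4405 0.3431 0.0932] [-0.0106 -0.0026  0.1271]
340 [0.4126 0.3257 0.0741] [-0.0438 -0.0024  0.1455]
350 [0.4037 0.3203 0.0684] [-0.0544 -0.0025  0.151 ]
356 [0.3988 0.3168 0.065 ] [-0.0604 -0.002   0.1543]
362 [ 0.3729  0.3012 -0.0018] [-0.0921 -0.0027  0.2204]
up [0.4835 0.3694 0.122 ] low [0.3973 0.3146 0.064 ] 0.11751288469579034 cen [0.4404 0.342  0.093 ]
```

{"fn": "send_rows", "kwargs": {
  "steps": [0.087,-0.0005,-0.0015,0.06,0,0.087,-0.001,-0.0017,0.11,0,0.087,-0.002,-0.002,0.15,0,0.087,-0.002,-0.002,0.16,0,0.087,-0.002,-0.002,0.16,0,0.045,-0.002,-0.002,0.16,0,0.045,-0.002,-0.002,0.16,0,0.045,-0.002,-0.002,0.16,0],
  "force": 20
}}

```text
time: 11.75
position: [0.4494, 0.3475, 0.0616]
tool_rot: [0.963, 0.271, 0.012, 0.0]
ft_force: [0.1, -0.2, -0.2]
grip_width: 0.0649
```

```bash
python3 - <<'E'
from g import *
to([(.449,.347,.06,-1.023),(.449,.347,.2,-1.023),(.3,.45,.2,-1.023)])
E
```

```text
t 11.75 p [0.4494 0.3475 0.0616] yaw -1.023 w 0.0649 F [ 0.1 -0.2 -0.2] q1,q6 [0.46 1.49]
-> [ 0.449  0.347  0.06  -1.023] shift [-0.0006  0.0003  0.0016] turn 0.0 q6 then 1.68
-> [ 0.449  0.347  0.2   -1.023] shift [ 0.0026  0.0012 -0.1384] turn 0.0 q6 then 1.68
-> [ 0.3    0.45   0.2   -1.023] shift [-0.0709 -0.1643 -0.1412] turn 0.0 q6 then 2.01
```

{"fn": "send_rows", "kwargs": {
  "steps": [0.045,0,0,0,0,0.045,0,0,0,0,0.045,0,0,-0.02,0,0.045,0.001,0.0005,-0.06,0,0.045,0.002,0.001,-0.1,0,0.045,0.003,0.001,-0.14,0,0.045,0.003,0.001,-0.14,0]
}}

```text
time: 12.62
position: [0.4509, 0.3485, 0.2043]
tool_rot: [0.963, 0.271, 0.015, -0.0]
ft_force: [0.6, 0.4, -3.1]
grip_width: 0.0578
```

```bash
python3 - <<'E'
from g import *
c=grab('side');save(c,'side7.png',1.4);c=grab('wrist');save(c,'wrist7.png',1.4)
to([(.3,.45,.2,-1.023),(.3,.45,.2,.5)])
E
```

```text
t 12.72 p [0.4482 0.347  0.2006] yaw -1.0229 w 0.058 F [-0.5  0.2 -2.5] q1,q6 [0.46 1.49]
-> [ 0.3    0.45   0.2   -1.023] shift [-0.0728 -0.1652 -0.002 ] turn 0.0001 q6 then 2.01
-> [0.3  0.45 0.2  0.5 ] shift [-0.0728 -0.1652 -0.002 ] turn -1.5229 q6 then 0.48
```

View pics/side7.png

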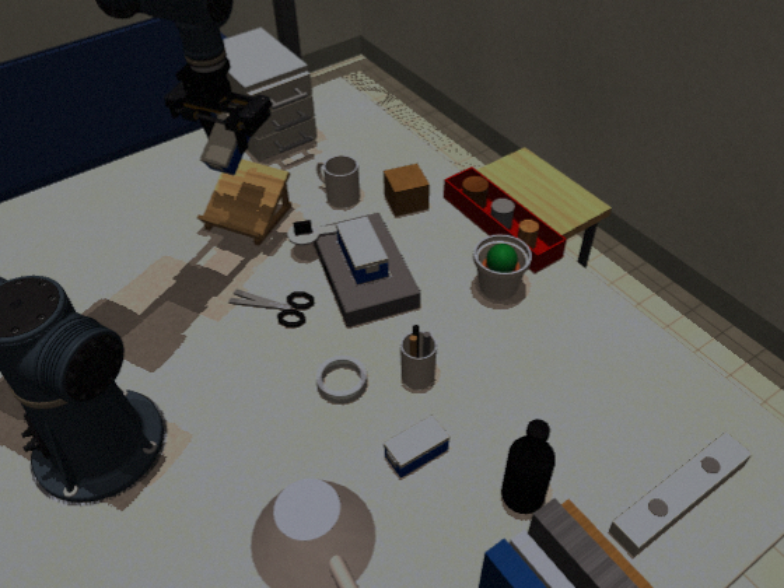

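View pics/wrist7.png

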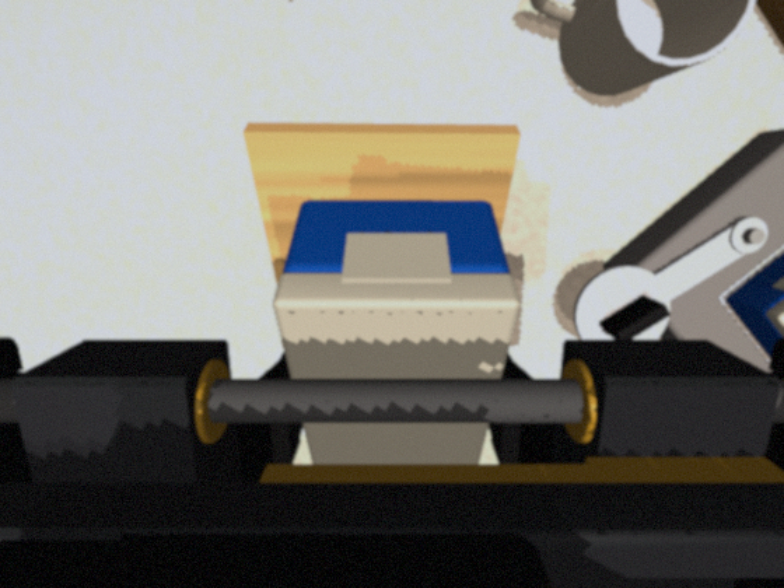

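{"fn": "send_rows", "kwargs": {
  "steps": [0.045,-0.015,-0.035,0,0,0.045,-0.035,-0.08,0,0,0.045,-0.055,-0.125,0,0,0.045,-0.0728,-0.165,0,0,0.045,-0.074,-0.165,0.05,0,0.045,-0.075,-0.165,0.1,0,0.045,-0.076,-0.165,0.14,0,0.045,-0.076,-0.165,0.14,0]
}}

```text
time: 13.72
position: [0.297, 0.4455, 0.0533]
tool_rot: [0.963, 0.271, 0.005, 0.004]
ft_force: [-0.1, -0.7, -3.1]
grip_width: 0.0577
```

```bash
python3 - <<'E'
from g import *
to([(.3,.45,.035,-1.023)])
E
```

```text
t 13.72 p [0.297  0.4455 0.0533] yaw -1.0228 w 0.0577 F [-0.1 -0.7 -3.1] q1,q6 [0.78 1.82]
-> [ 0.3    0.45   0.035 -1.023] shift [ 0.0048 -0.0024  0.0183] turn 0.0002 q6 then 2.01
```

{"fn": "send_rows", "kwargs": {
  "steps": [0.045,0,0,0.01,0,0.045,0,0,0.018,0,0.045,0.004,0,0.022,0,0.045,0.008,0,0.026,0,0.045,0.011,0,0.03,0,0.045,0.014,0,0.034,0,0.045,0.017,0,0.039,0,0.045,0.019,0,0.044,0],
  "force": 12
}}

```text
time: 14.72
position: [0.3139, 0.4553, 0.0099]
tool_rot: [0.963, 0.271, 0.005, 0.004]
ft_force: [-2.8, -2.6, 15.7]
grip_width: 0.0581
```

```bash
python3 - <<'E'
from g import *
c=grab('wrist');save(c,'wrist8.png',1.4);c=grab('side');save(c,'side8.png',1.4)
to([(.316,.4537,.008,-1.023)])
E
```

```text
t 14.82 p [0.314  0.4554 0.0096] yaw -1.0227 w 0.0581 F [-0.5 -0.5  3.1] q1,q6 [0.77 1.81]
-> [ 0.316   0.4537  0.008  -1.023 ] shift [0.0008 0.0025 0.0017] turn 0.0003 q6 then 1.99
```

View pics/wrist8.png

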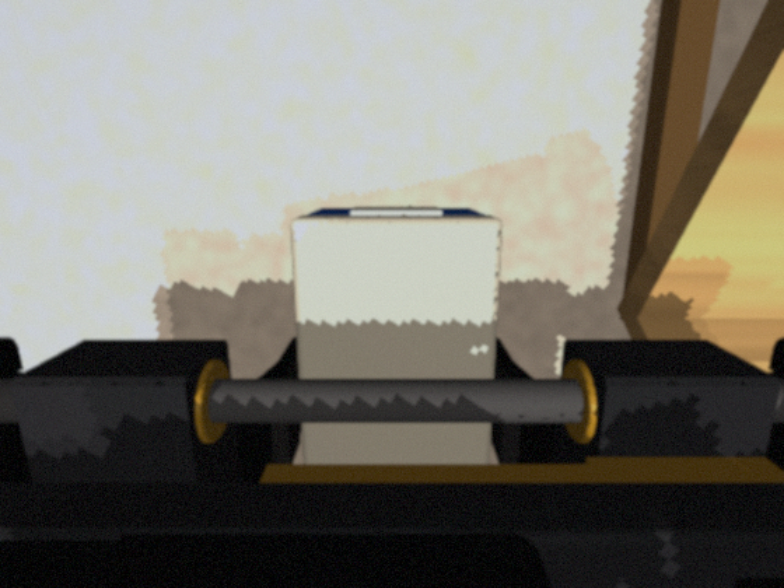

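View pics/side8.png

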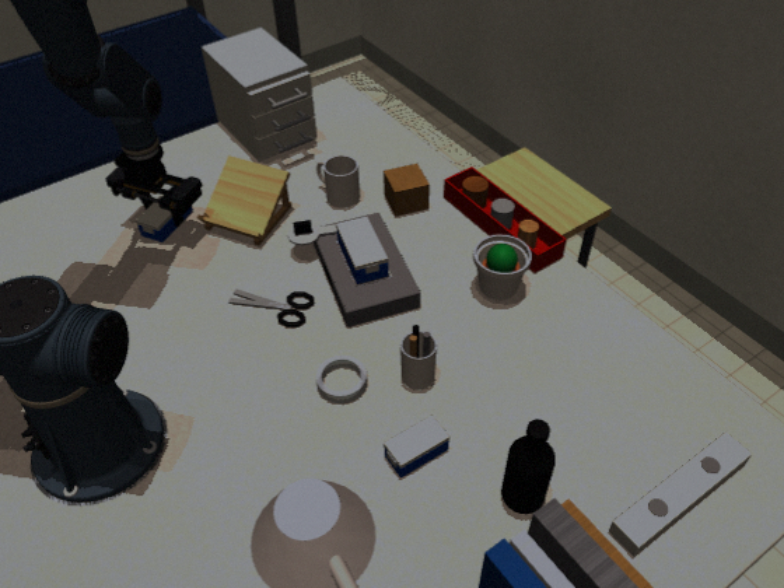

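Nearly level. Open, let it settle, then check.

{"fn": "send_rows", "kwargs": {
  "steps": [0.075,0,0,0,0,0.08,0,0,0,0,0.08,0,0,-0.004,0]
}}

```text
time: 15.2
position: [0.3138, 0.4552, 0.0134]
tool_rot: [0.963, 0.271, 0.005, 0.004]
ft_force: [0.7, 0.6, -0.1]
grip_width: 0.0768
```

```bash
python3 - <<'E'
from g import *
c=grab('wrist');save(c,'wrist9.png',1.4);W=cloud(c);o,R,p,y=cur()
for u,v in [(395,225),(395,240),(395,270),(395,300),(395,340),(320,260),(470,260)]:
    w=np.nanmedian(W[int(v/1.4)-1:int(v/1.4)+2,int(u/1.4)-2:int(u/1.4)+3].reshape(-1,3),0);print(v,w.round(4),(R.T@(w-p)).round(4))
to([(.316,.4537,.014,-1.023)])
E
```

```text
225 [0.3591 0.485  0.0446] [ 0.054  -0.0014 -0.0301]
240 [0.3554 0.4828 0.0448] [ 0.0497 -0.0015 -0.0303]
270 [0.3484 0.4785 0.0448] [ 0.0415 -0.0014 -0.0304]
300 [0.3406 0.4738 0.0449] [ 0.0324 -0.0014 -0.0305]
340 [0.3306 0.4675 0.0449] [ 0.0206 -0.0013 -0.0306]
260 [0.3396 0.498  0.0448] [ 0.0442 -0.0226 -0.0306]
260 [0.3616 0.462  0.0444] [ 0.0442  0.0196 -0.0298]
t 15.25 p [0.3141 0.4556 0.014 ] yaw -1.0227 w 0.0786 F [-0.7  0.2  0.1] q1,q6 [0.77 1.81]
-> [ 0.316   0.4537  0.014  -1.023 ] shift [0.0007 0.0026 0.0001] turn 0.0003 q6 then 1.99
```

View pics/wrist9.png

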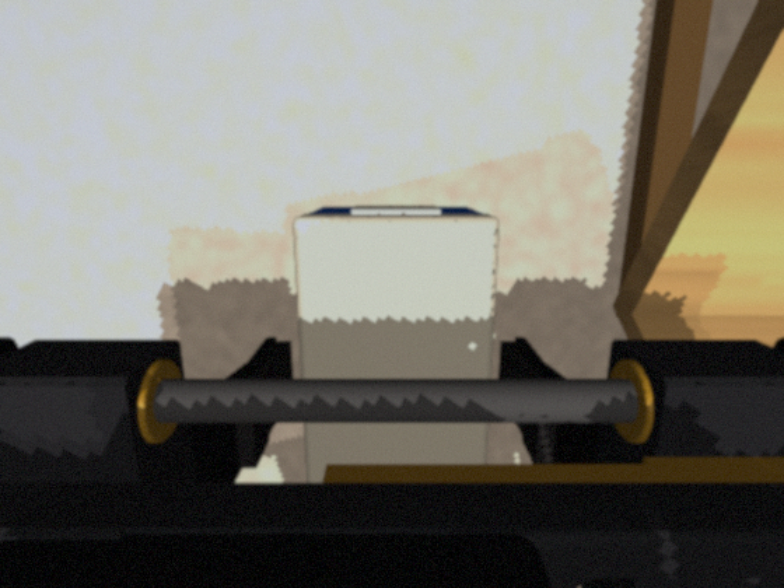

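```bash
python3 - <<'E'
from g import *
c=dict(np.load('wrist.npz'));o,R,p,y=cur()
for u,v in [(298,217),(396,216.5),(495,217)]:
    e=pix2z(c,u/1.4,v/1.4,.046);print(e.round(4),(R.T@(e-p)).round(4))
E
```

```text
[0.3471 0.5086 0.046 ] [ 0.0561 -0.0277 -0.0317]
[0.3611 0.4858 0.046 ] [ 0.0562 -0.0011 -0.0315]
[0.375  0.4627 0.046 ] [ 0.056   0.026  -0.0312]
```

{"fn": "send_rows", "kwargs": {
  "steps": [0.08,-0.001,-0.001,-0.001,0,0.045,-0.001,-0.001,-0.001,0,0.045,-0.001,-0.001,-0.001,0,0.045,-0.001,-0.001,-0.001,0,0.045,-0.001,-0.001,-0.001,0],
  "force": 30
}}

```text
time: 15.88
position: [0.3127, 0.4557, 0.015]
tool_rot: [0.963, 0.271, 0.006, 0.003]
ft_force: [0.8, -0.5, 0.4]
grip_width: 0.0585
```

```bash
python3 - <<'E'
from g import *
c=grab('wrist');o,R,p,y=cur()
save(c,'wrist10.png',1.4)
P=(.573,.069)
to([(.314,.4556,.2,-1.023),(*P,.2,-.277),(*P,.12,-.277)])
E
```

```text
t 15.93 p [0.3127 0.4558 0.015 ] yaw -1.0226 w 0.0576 F [-0.7 -1.4  1.2] q1,q6 [0.77 1.81]
-> [ 0.314   0.4556  0.2    -1.023 ] shift [ 0.0027  0.0026 -0.185 ] turn 0.0004 q6 then 1.99
-> [ 0.573  0.069  0.2   -0.277] shift [ 0.0222  0.4675 -0.1803] turn -0.7456 q6 then 0.4
-> [ 0.573  0.069  0.12  -0.277] shift [ 0.0215  0.4667 -0.1003] turn -0.7456 q6 then 0.4
```

View pics/wrist10.png

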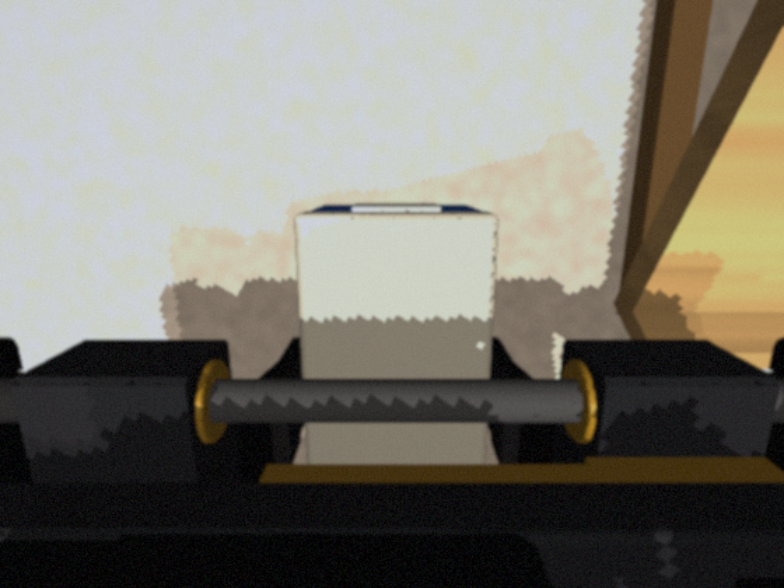

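{"fn": "send_rows", "kwargs": {
  "steps": [0.045,0.001,0.001,-0.04,0,0.045,0.002,0.002,-0.09,0,0.045,0.003,0.005,-0.14,0,0.045,0.004,0.03,-0.18,-0.05,0.045,0.006,0.08,-0.182,-0.15,0.045,0.008,0.13,-0.182,-0.3,0.045,0.01,0.18,-0.182,-0.45,0.045,0.012,0.23,-0.182,-0.6]
}}

```text
time: 16.92
position: [0.4405, 0.2649, 0.1988]
tool_rot: [0.838, 0.545, 0.004, 0.005]
ft_force: [0.3, 0.7, -3.0]
grip_width: 0.0576
```

```bash
python3 - <<'E'
from g import *
P=(.573,.069)
to([(*P,.2,-.277),(*P,.15,-.277)])
E
```

```text
t 16.93 p [0.4405 0.2649 0.1988] yaw -0.4175 w 0.0576 F [ 0.3  0.7 -3. ] q1,q6 [0.33 0.75]
-> [ 0.573  0.069  0.2   -0.277] shift [-0.1253  0.2006  0.0011] turn -0.1405 q6 then 0.4
-> [ 0.573  0.069  0.15  -0.277] shift [-0.1254  0.1999  0.0511] turn -0.1405 q6 then 0.4
```

{"fn": "send_rows", "kwargs": {
  "steps": [0.045,-0.025,0.04,0,-0.05,0.045,-0.053,0.085,0,-0.1,0.045,-0.08,0.13,0,-0.14,0.045,-0.107,0.172,0,-0.14,0.045,-0.12,0.195,0.005,-0.14,0.045,-0.1253,0.2,0.035,-0.14,0.045,-0.1253,0.2,0.05,-0.14,0.045,-0.1253,0.2,0.05,-0.14]
}}

```text
time: 17.92
position: [0.571, 0.07, 0.1493]
tool_rot: [0.798, 0.603, 0.002, 0.003]
ft_force: [-0.7, 0.1, -2.8]
grip_width: 0.0577
```

```bash
python3 - <<'E'
from g import *
c=grab('wrist');save(c,'wrist11.png',1.4);c=grab('top');save(c,'top11.png',1.4)
P=(.573,.069)
to([(*P,.15,-.277),(*P,.11,-.277)])
E
```

```text
t 18.02 p [0.5728 0.07   0.1513] yaw -0.2763 w 0.0578 F [-0.6  0.7 -1.7] q1,q6 [-0.07  0.21]
-> [ 0.573  0.069  0.15  -0.277] shift [-0.0009  0.0004  0.0013] turn 0.0007 q6 then 0.4
-> [ 0.573  0.069  0.11  -0.277] shift [-0.0009 -0.0001  0.0413] turn 0.0007 q6 then 0.4
```

View pics/wrist11.png

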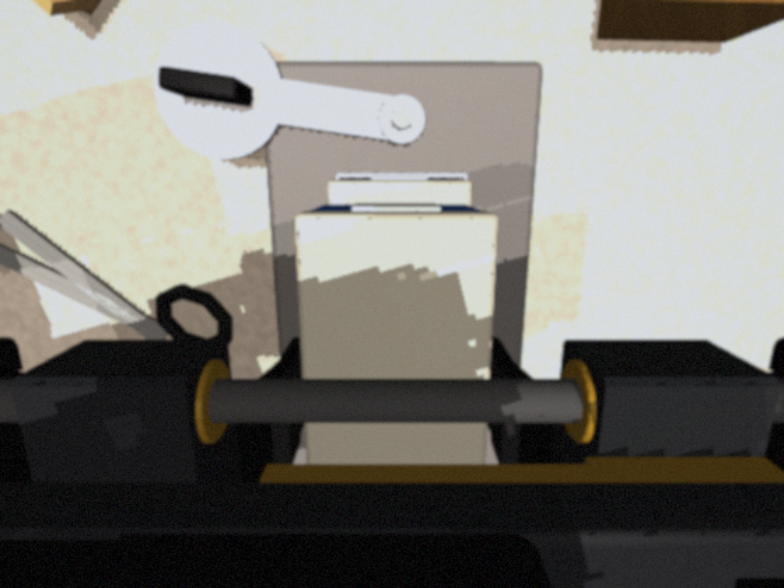

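```bash
python3 - <<'E'
from g import *
c=dict(np.load('wrist.npz'));o,R,p,y=cur()
for u,v,z in [(330,183,.095),(400,183,.095),(471,183,.095),(297,213,.1513+.031),(396,213,.1513+.031),(497,213,.1513+.031),(337,175,.045),(402,175,.045),(467,175,.045)]:
    e=pix2z(c,u/1.4,v/1.4,z);print(e.round(4),(R.T@(e-p)).round(4))
E
```

```text
[0.5591 0.1407 0.095 ] [ 0.0643 -0.0332  0.0559]
[0.5892 0.1322 0.095 ] [ 0.0643 -0.0019  0.0563]
[0.6198 0.1235 0.095 ] [0.0643 0.0299 0.0566]
[0.5595 0.1345 0.1823] [ 0.0585 -0.03   -0.0314]
[0.5852 0.1272 0.1823] [ 0.0584 -0.0033 -0.0311]
[0.6115 0.1198 0.1823] [ 0.0584  0.024  -0.0307]
[0.5576 0.1444 0.045 ] [ 0.0675 -0.0363  0.1059]
[0.5919 0.1347 0.045 ] [ 0.0675 -0.0006  0.1063]
[0.6263 0.1249 0.045 ] [0.0674 0.0351 0.1067]
```

{"fn": "send_rows", "kwargs": {
  "steps": [0.045,-0.001,0.001,0.015,0,0.045,-0.001,0.001,0.028,0,0.045,-0.001,0.001,0.036,0,0.045,-0.001,0.001,0.041,0,0.045,-0.001,0.001,0.041,0,0.045,-0.001,0.001,0.041,0]
}}

```text
time: 18.77
position: [0.5742, 0.0686, 0.1103]
tool_rot: [0.798, 0.603, 0.004, 0.005]
ft_force: [0.4, 0.6, -1.2]
grip_width: 0.0579
```

{"fn": "send_rows", "kwargs": {
  "steps": [0.045,0,0,0.001,0,0.045,0,0,0.001,0]
}}

```text
time: 19.02
position: [0.5743, 0.0685, 0.11]
tool_rot: [0.798, 0.603, 0.004, 0.005]
ft_force: [-1.9, -0.6, 3.5]
grip_width: 0.0579
```

{"fn": "send_rows", "kwargs": {
  "steps": [0.07,0,0,0,0,0.085,0,0,0,0,0.087,0,0,-0.01,0,0.087,0,0,-0.05,0,0.087,0,0,-0.1,0,0.087,0,0,-0.13,0]
}}

```text
time: 19.77
position: [0.5739, 0.069, 0.2433]
tool_rot: [0.798, 0.603, 0.006, 0.007]
ft_force: [0.4, 0.3, -0.3]
grip_width: 0.0865
```

```bash
python3 - <<'E'
from g import *
c=grab('wrist');save(c,'wrist12.png',1.4)
o,R,p,y=cur()
S=(.4155,-.322)
to([(*S,.24,-1.608),(*S,.15,-1.608)])
E
```

```text
t 19.82 p [0.5759 0.069  0.2469] yaw -0.2762 w 0.0868 F [ 0.5 -0.6  2.1] q1,q6 [-0.07  0.21]
-> [ 0.4155 -0.322   0.24   -1.608 ] shift [-0.4199 -0.0478  0.0048] turn 1.3318 q6 then 0.95
-> [ 0.4155 -0.322   0.15   -1.608 ] shift [-0.4201 -0.05    0.0948] turn 1.3318 q6 then 0.95
```

View pics/wrist12.png

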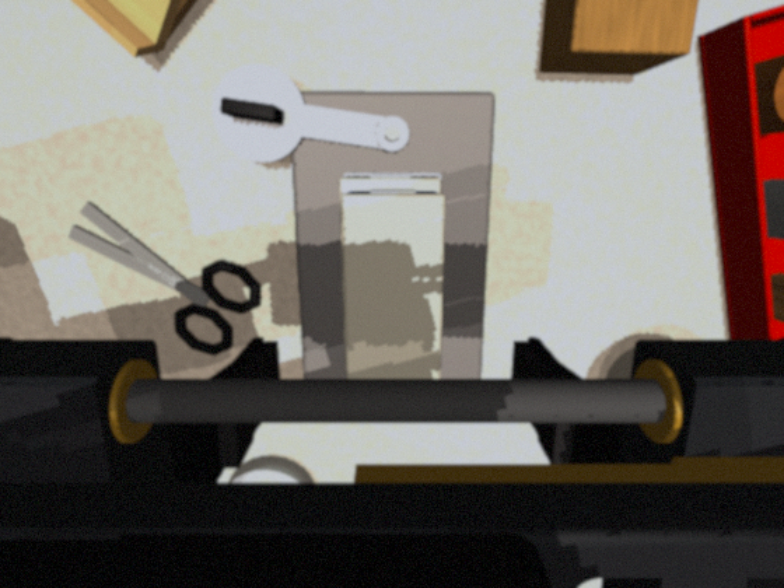

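The medium box is stacked and aligned. On to the small box.

{"fn": "send_rows", "kwargs": {
  "steps": [0.087,-0.04,-0.005,0,0.17,0.087,-0.09,-0.01,0,0.35,0.087,-0.14,-0.016,0,0.53,0.087,-0.19,-0.022,0,0.71,0.087,-0.24,-0.028,0,0.89,0.087,-0.29,-0.033,0,1.07,0.087,-0.34,-0.039,0,1.24,0.087,-0.39,-0.044,0,1.33]
}}

```text
time: 20.82
position: [0.4264, -0.2957, 0.2451]
tool_rot: [1.0, -0.019, 0.012, 0.002]
ft_force: [0.5, -0.2, -0.5]
grip_width: 0.0871
```

{"fn": "send_rows", "kwargs": {
  "steps": [0.087,0,0,0,0,0.087,0,0,0,0]
}}

```text
time: 21.08
position: [0.4262, -0.2952, 0.245]
tool_rot: [1.0, -0.02, 0.012, 0.002]
ft_force: [-0.4, 0.9, 0.5]
grip_width: 0.0869
```

```bash
python3 - <<'E'
from g import *
c=grab('wrist');save(c,'wrist13.png',1.4)
S=(.4155,-.322)
to([(*S,.15,-1.608),(*S,.1,-1.608)])
E
```

```text
t 21.12 p [ 0.4264 -0.2946  0.245 ] yaw -1.6089 w 0.0871 F [-0.1  1.4  0.7] q1,q6 [-0.83  0.77]
-> [ 0.4155 -0.322   0.15   -1.608 ] shift [-0.0121  0.0276  0.0948] turn -0.0009 q6 then 0.95
-> [ 0.4155 -0.322   0.1    -1.608 ] shift [-0.0133  0.0275  0.1448] turn -0.0009 q6 then 0.95
```

View pics/wrist13.png

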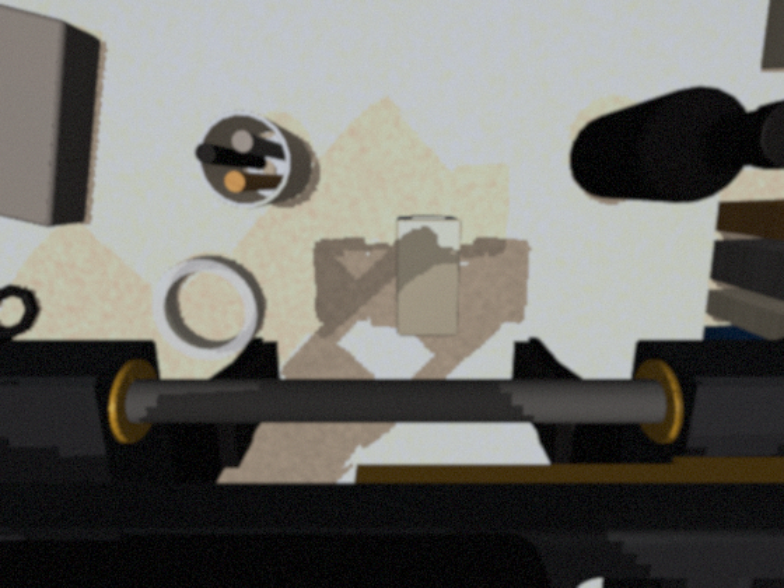

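```bash
python3 - <<'E'
from g import *
c=dict(np.load('wrist.npz'))
q=[pix2z(c,u/1.4,v/1.4,.042) for u,v in [(398,218),(459,218),(458,335),(397,335)]]
print(np.round(q,4),np.mean(q,0).round(4))
C=np.mean(q,0);to([(C[0],C[1],.1,-1.608),(C[0],C[1],.013,-1.608)])
E
```

```text
[[ 0.4638 -0.2987  0.042 ]
 [ 0.462  -0.3458  0.042 ]
 [ 0.367  -0.3443  0.042 ]
 [ 0.369  -0.2943  0.042 ]] [ 0.4154 -0.3208  0.042 ]
t 21.12 p [ 0.4264 -0.2946  0.245 ] yaw -1.6089 w 0.0871 F [-0.1  1.4  0.7] q1,q6 [-0.83  0.77]
-> [ 0.4154 -0.3208  0.1    -1.608 ] shift [-0.0134  0.0262  0.1447] turn -0.0009 q6 then 0.95
-> [ 0.4154 -0.3208  0.013  -1.608 ] shift [-0.0155  0.026   0.2317] turn -0.0009 q6 then 0.95
```

{"fn": "send_rows", "kwargs": {
  "steps": [0.087,-0.006,0.015,0.04,0,0.087,-0.0115,0.0265,0.09,0,0.087,-0.0134,0.0265,0.14,0,0.087,-0.0145,0.0265,0.19,0,0.087,-0.0155,0.0265,0.222,0,0.087,-0.0155,0.0265,0.232,0,0.087,-0.0155,0.0265,0.232,0]
}}

```text
time: 22.0
position: [0.416, -0.3205, 0.0128]
tool_rot: [1.0, -0.018, 0.012, 0.001]
ft_force: [-0.1, 0.1, 0.5]
grip_width: 0.0871
```

```bash
python3 - <<'E'
from g import *
c=grab('wrist');save(c,'wrist14.png',1.4)
to([(.4154,-.3213,.012,-1.608)])
E
```

```text
t 22.05 p [ 0.4162 -0.3211  0.0135] yaw -1.6075 w 0.0873 F [ 0.3 -0.4  0.6] q1,q6 [-0.88  0.7 ]
-> [ 0.4154 -0.3213  0.012  -1.608 ] shift [-0.0009  0.0002  0.0015] turn 0.0005 q6 then 0.95
```

View pics/wrist14.png

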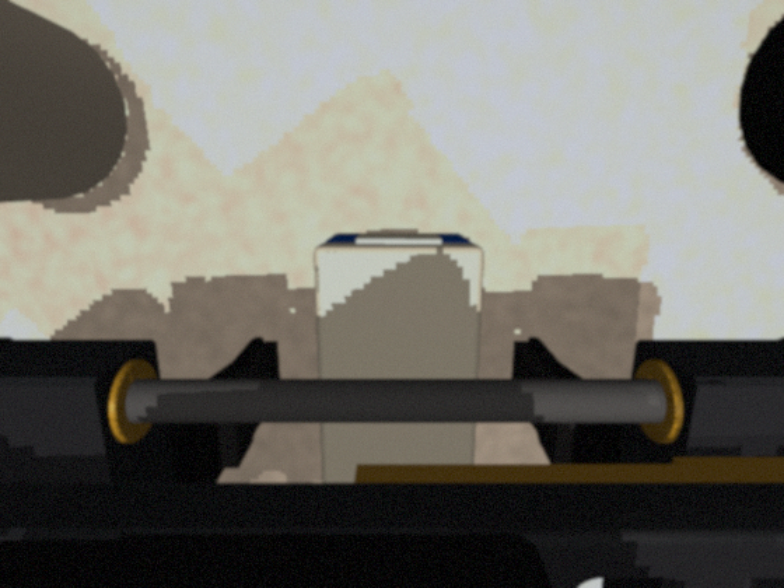

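{"fn": "send_rows", "kwargs": {
  "steps": [0.04,-0.001,0,0.001,0,0.04,-0.001,0,0.001,0,0.04,-0.001,0,0.001,0,0.04,-0.001,0,0.001,0,0.04,-0.001,0,0.001,0,0.04,-0.001,0,0.001,0],
  "force": 30
}}

```text
time: 22.8
position: [0.4153, -0.3213, 0.0127]
tool_rot: [1.0, -0.018, 0.012, 0.002]
ft_force: [0.1, -0.7, 3.0]
grip_width: 0.0503
```

```bash
python3 - <<'E'
from g import *
c=grab('wrist');save(c,'wrist15.png',1.4);o,R,p,y=cur()
for u,v in [(318,247),(396,247),(480,247)]:
    e=pix2z(c,u/1.4,v/1.4,.042);print(e.round(4),(R.T@(e-p)).round(4))
P=(.573,.069)
to([(.4154,-.3213,.25,-1.608),(*P,.25,-.277),(*P,.2,-.277)])
E
```

```text
[ 0.4623 -0.3004  0.042 ] [ 0.047  -0.0224 -0.0283]
[ 0.4615 -0.3226  0.042 ] [ 0.047  -0.0001 -0.0282]
[ 0.4606 -0.3466  0.042 ] [ 0.047   0.0239 -0.0281]
t 22.85 p [ 0.4153 -0.3212  0.0126] yaw -1.6076 w 0.0497 F [-0.9  0.3  4. ] q1,q6 [-0.88  0.7 ]
-> [ 0.4154 -0.3213  0.25   -1.608 ] shift [ 0.006   0.001  -0.2373] turn 0.0004 q6 then 0.95
-> [ 0.573  0.069  0.25  -0.277] shift [ 0.1491 -0.3949 -0.2352] turn -1.3306 q6 then 0.4
-> [ 0.573  0.069  0.2   -0.277] shift [ 0.1479 -0.395  -0.1852] turn -1.3306 q6 then 0.4
```

View pics/wrist15.png

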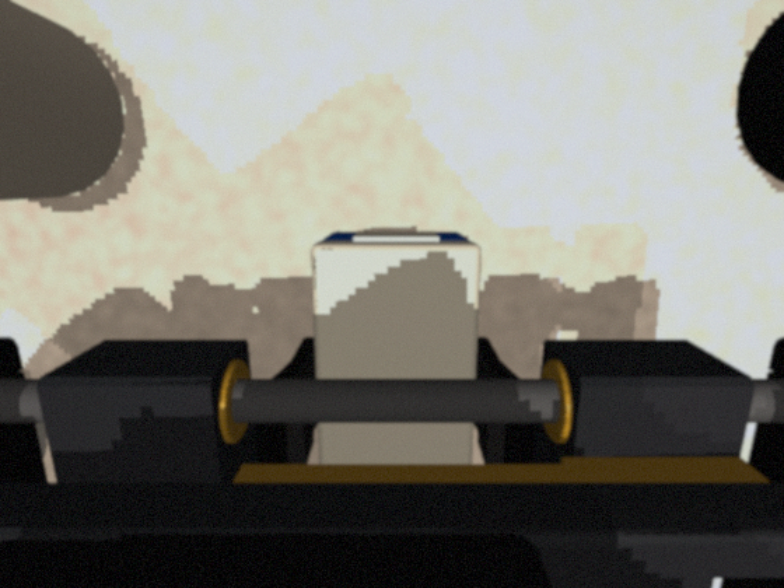

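{"fn": "send_rows", "kwargs": {
  "steps": [0.04,0.001,0,-0.04,0,0.04,0.002,0,-0.095,0,0.04,0.004,0,-0.15,0,0.04,0.006,0,-0.205,0,0.04,0.015,-0.03,-0.237,-0.15,0.04,0.035,-0.08,-0.237,-0.33,0.04,0.053,-0.13,-0.237,-0.5,0.04,0.072,-0.18,-0.237,-0.68]
}}

```text
time: 23.85
position: [0.4878, -0.1411, 0.2502]
tool_rot: [0.948, 0.319, 0.011, 0.006]
ft_force: [1.2, -0.9, -2.2]
grip_width: 0.0498
```

```bash
python3 - <<'E'
from g import *
P=(.573,.069)
to([(*P,.25,-.277),(*P,.2,-.277)])
E
```

```text
t 23.85 p [ 0.4878 -0.1411  0.2502] yaw -0.9225 w 0.0498 F [ 1.2 -0.9 -2.2] q1,q6 [-0.51  0.41]
-> [ 0.573  0.069  0.25  -0.277] shift [ 0.1948 -0.116   0.0014] turn -0.6455 q6 then 0.4
-> [ 0.573  0.069  0.2   -0.277] shift [ 0.194  -0.1169  0.0514] turn -0.6455 q6 then 0.4
```

{"fn": "send_rows", "kwargs": {
  "steps": [0.04,0.035,-0.021,0,-0.15,0.04,0.075,-0.045,0,-0.33,0.04,0.115,-0.069,0,-0.5,0.04,0.155,-0.093,0,-0.645,0.04,0.185,-0.11,0,-0.645,0.04,0.194,-0.1165,0.03,-0.645,0.04,0.194,-0.1165,0.05,-0.645,0.04,0.194,-0.1165,0.05,-0.645]
}}

```text
time: 24.85
position: [0.571, 0.0692, 0.1989]
tool_rot: [0.798, 0.603, 0.006, 0.007]
ft_force: [-0.7, -0.4, -0.9]
grip_width: 0.05
```

```bash
python3 - <<'E'
from g import *
c=grab('wrist');save(c,'wrist16.png',1.4)
P=(.573,.069)
to([(*P,.2,-.277),(*P,.1536,-.277)])
E
```

```text
t 24.9 p [0.5722 0.0688 0.2002] yaw -0.2773 w 0.05 F [ 0.6 -1.2 -1.4] q1,q6 [-0.07  0.21]
-> [ 0.573  0.069  0.2   -0.277] shift [0.0004 0.0007 0.0003] turn -0.0003 q6 then 0.4
-> [ 0.573   0.069   0.1536 -0.277 ] shift [ 0.0003 -0.0002  0.0467] turn -0.0003 q6 then 0.4
```

View pics/wrist16.png

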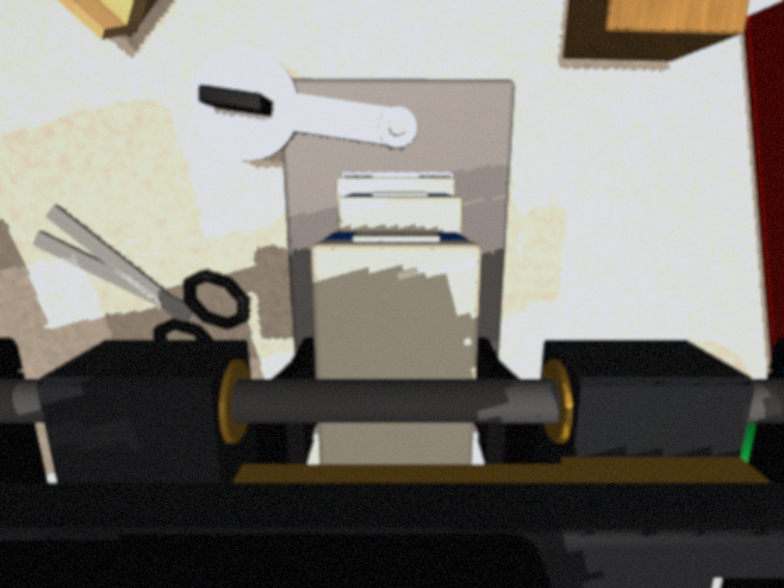

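```bash
python3 - <<'E'
from g import *
c=dict(np.load('wrist.npz'));o,R,p,y=cur()
z=.2002+.0294
for u,v,z in [(339,197,.141),(461,197,.141),(313,245,z),(479,245,z),(339,179,.095),(454,179,.095)]:
    e=pix2z(c,u/1.4,v/1.4,z);print(e.round(4),(R.T@(e-p)).round(4))
E
```

```text
[0.5613 0.1328 0.141 ] [ 0.0584 -0.0292  0.0588]
[0.6151 0.1175 0.141 ] [0.0584 0.0267 0.0599]
[0.5602 0.1241 0.2296] [ 0.0499 -0.0261 -0.0298]
[0.6048 0.1113 0.2296] [ 0.0498  0.0204 -0.0288]
[0.5592 0.1411 0.095 ] [ 0.0658 -0.0345  0.1047]
[0.62   0.1239 0.095 ] [0.0658 0.0287 0.106 ]
```

{"fn": "send_rows", "kwargs": {
  "steps": [0.04,-0.001,0.001,0.016,0,0.04,-0.001,0.001,0.03,0,0.04,-0.001,0.001,0.04,0,0.04,-0.001,0.001,0.046,0,0.04,-0.001,0.001,0.047,0,0.04,-0.001,0.001,0.047,0]
}}

```text
time: 25.65
position: [0.5739, 0.0672, 0.1538]
tool_rot: [0.798, 0.603, 0.007, 0.008]
ft_force: [-2.1, -2.6, 3.1]
grip_width: 0.0502
```

In contact: −1.4 N became +3 N. Release and rise.

{"fn": "send_rows", "kwargs": {
  "steps": [0.06,0,0,0,0,0.08,0,0,0,0,0.087,0,0,-0.01,0,0.087,0,0,-0.05,0,0.087,0,0,-0.1,0,0.087,0,0,-0.1,0]
}}

```text
time: 26.4
position: [0.5751, 0.0676, 0.259]
tool_rot: [0.798, 0.603, 0.011, 0.012]
ft_force: [0.7, 0.6, -1.1]
grip_width: 0.0864
```

```bash
python3 - <<'E'
from g import *
c=grab('wrist');save(c,'wrist17.png',1.4);c=grab('side');save(c,'side17.png',1.4)
to([(.45,.0,.3,-.277)])
E
```

```text
t 26.5 p [0.5719 0.0677 0.2546] yaw -0.2769 w 0.0869 F [-0.   0.4 -1. ] q1,q6 [-0.07  0.2 ]
-> [ 0.45   0.     0.3   -0.277] shift [-0.0984 -0.0977 -0.0478] turn 0.0001 q6 then 0.28
```

View pics/wrist17.png

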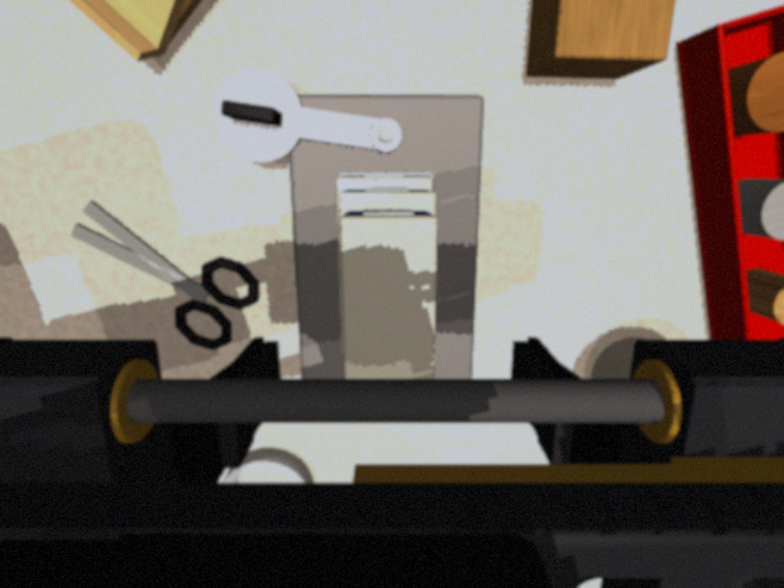

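View pics/side17.png

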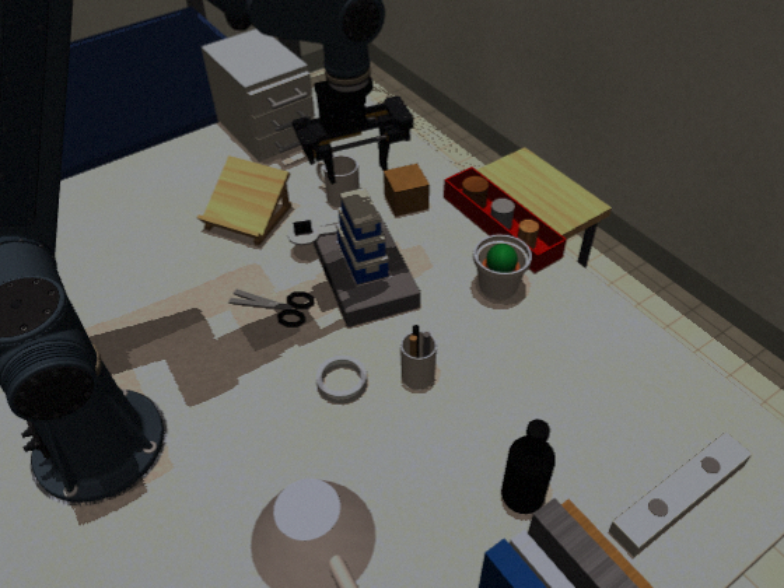

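{"fn": "send_rows", "kwargs": {
  "steps": [0.087,0,0,-0.05,0,0.087,-0.03,-0.03,-0.07,0,0.087,-0.07,-0.06,-0.07,0,0.087,-0.11,-0.09,-0.07,0,0.087,-0.15,-0.12,-0.07,0,0.087,-0.19,-0.12,-0.07,0,0.087,-0.23,-0.12,-0.07,0,0.087,-0.23,-0.12,-0.07,0]
}}

```text
time: 27.5
position: [0.3909, -0.122, 0.3202]
tool_rot: [0.799, 0.601, 0.007, 0.007]
ft_force: [1.2, -0.3, -0.6]
grip_width: 0.0872
```

```bash
python3 - <<'E'
from m import *
c=grab('top');save(c,'top18.png',1.4);W=cloud(c)
B=np.array([.5725,.069]);d=np.hypot(W[...,0]-B[0],W[...,1]-B[1])<.14
for lo,hi in [(.175,.195),(.135,.155),(.088,.105)]:
    p=W[d&(W[...,2]>lo)&(W[...,2]<hi)];print(len(p),np.median(p[:,2]) if len(p) else '')
    if len(p)>20:
        r=rect(p[:,:2]);b=cv2.boxPoints(r);e=max([b[1]-b[0],b[2]-b[1]],key=np.linalg.norm);print(r,np.arctan(e[1]/e[0]))
d=np.hypot(W[...,0]-.51,W[...,1]-.19)<.06
p=W[d&(W[...,2]>.066)&(W[...,2]<.09)];m=p.mean(0);print('tab',m,'theta',(-1.847-np.arctan2(m[1]-.1604,m[0]-.599))%(2*np.pi))
print(robot.get_obs()['joint_velocities'].round(3) if hasattr(robot.get_obs()['joint_velocities'],'round') else '')
E
```

```text
789 0.1816311695819084
((572.2379150390625, 67.399169921875), (96.96310424804688, 50.449859619140625), 74.44163513183594) 1.2992514
212 0.13989900380418918
((572.033447265625, 68.15277099609375), (115.77942657470703, 57.69775390625), 74.44451904296875) 1.2993021
195 0.09384748417078281
((566.5657348632812, 96.89297485351562), (195.759521484375, 83.76661682128906), 89.48101043701172) 1.5617383
tab [0.51458036 0.1974685  0.07711853] theta 1.708343642992685
[ 0.041 -0.004  0.001  0.006  0.006  0.005]
```

View pics/top18.png

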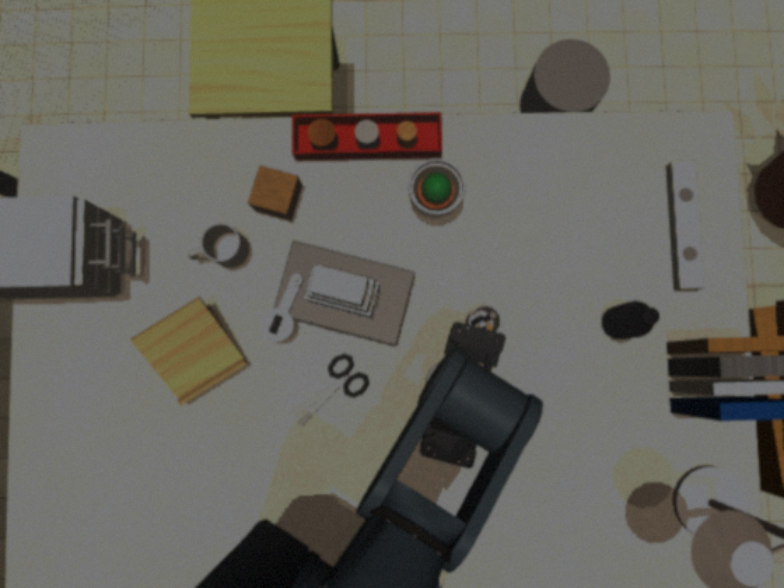

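The small and medium boxes are centred within 1 mm of each other and within about 2 mm of the port. Both are square to 0.005 rad, the cover is at 1.71 rad, and the other things are in place.

```bash
python3 -c "
from rig import hand_in
print(hand_in())"
```

```text
the job is handed in; nothing more can be done
None
```

The cover is open and the three boxes are stacked over the port, largest at the bottom. I handed the job in at about 27.6 s of the 72 s allowed.

**What I did:** I swung the cover aside by straddling its tab, then set the large box on the outline. The medium box came off the stand tilted 30 degrees, so I pressed it level on free table, re-gripped it and stacked it. The small box went on top. Each box was set down in contact before I released it.

**Last checks:**

| Item | Measured | Limit |
|---|---|---|
| Cover angle | about 1.71 rad | above 1.2 rad |
| Medium and small box centres, offset from each other | within 1 mm | 10 mm |
| Medium and small box centres, offset from the port | within about 2 mm | 10 mm from the box below |
| Squareness of medium and small boxes with the base | within about 0.005 rad | 0.1 rad |
| Lid heights of small and medium boxes (camera) | 182 and 140 mm | 183 and 141 mm expected |

- **Large box:** the final top-view rectangle fit failed because the boxes above hide it and the fit picked up other points. Its placement rests on the wrist-camera checks, which put it within about 2 mm of the outline's centre when the medium box arrived and within about 2 mm of the medium box after that.
- **Other objects:** nothing else looks moved in the last top view; the pen jar is partly hidden by the arm there, but was in place in the side view just before.
- **Robot:** the gripper is open and clear of everything.

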